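# Lay out the saw's console parts on their picture plates

## Task

The panel saw's console is being refitted: set each of the five loose console parts (emergency stop, blue button, white button, yellow selector switch, display with keypad) upright on the plate that carries its picture, centred on the picture. Lay the display square on its outline (either end may face either way); the other parts may be turned any way.

Things in the scene. Friction and masses are not known exactly. Their poses are not given: they have to be found in the camera images.
- estop: Emergency-stop unit, 56 mm tall. Stands upright on a black square foot 30 x 30 mm, 26 mm tall. Above it a yellow collar 48 mm across from 26 to 34 mm height (the widest part: grip it), then a red mushroom head 36 mm across, 41 to 56 mm height. Loose, about 0.1 kg. Origin: centre of the underside; z up, x and y along the foot's sides.
- blue_button: Push-button unit with a blue cap, 43 mm tall. Stands upright on a black square foot 30 x 30 mm, 26 mm tall. Above the foot a round silver bezel 36 mm across from 26 to 38 mm height (the widest part: grip it, or the foot along x or y); on it the blue cap, 28 mm across. Loose, about 0.1 kg. Origin: centre of the underside; z up, x and y along the foot's sides.
- white_button: Push-button unit with a white cap, 43 mm tall. Stands upright on a black square foot 30 x 30 mm, 26 mm tall. Above the foot a round silver bezel 36 mm across from 26 to 38 mm height (the widest part: grip it, or the foot along x or y); on it a thin black ring and the white cap, 28 mm across. Loose, about 0.1 kg. Origin: centre of the underside; z up, x and y along the foot's sides.
- selector: Selector-switch unit, 53 mm tall. Stands upright on a black square foot 30 x 30 mm, 26 mm tall. Above the foot a round silver bezel 36 mm across from 26 to 38 mm height (the widest part: grip it, or the foot along x or y); on it a black dial with a raised yellow bar 26 x 8 mm, 41 to 53 mm height. Loose, about 0.1 kg. Origin: centre of the underside; z up, x and y along the foot's sides.
- display: Display with keypad: flat black box 56 mm (x) by 100 mm (y), 30 mm tall, lying face up, with a light-blue screen on its -y half and small white keys with one red on its +y half. Grip it across the 56 mm (along x). Loose, about 0.26 kg. Origin: centre of the underside; z up.
- estop_plate: Fixed dark green plate, 78 x 78 mm, 4 mm thick, lying flat on the table. Printed in its middle: a yellow disc 64 mm across with a red disc in it (place of the emergency stop). Origin: centre of the underside (table level, 4 mm below the top), under the picture's centre; z up, x and y along the sides.
- blue_plate: Fixed dark green plate, 78 x 78 mm, 4 mm thick, lying flat on the table. Printed in its middle: a light grey ring 52 mm across round a blue disc (place of the blue button). Origin: centre of the underside (table level, 4 mm below the top), under the picture's centre; z up, x and y along the sides.
- white_plate: Fixed dark green plate, 78 x 78 mm, 4 mm thick, lying flat on the table. Printed in its middle: a light grey ring 52 mm across, a thin black ring and a white disc (place of the white button). Origin: centre of the underside (table level, 4 mm below the top), under the picture's centre; z up, x and y along the sides.
- selector_plate: Fixed dark green plate, 78 x 78 mm, 4 mm thick, lying flat on the table. Printed in its middle: a light grey ring 52 mm across round a black disc with a yellow bar (place of the selector switch). Origin: centre of the underside (table level, 4 mm below the top), under the picture's centre; z up, x and y along the sides.
- display_plate: Fixed dark green plate, 74 mm (x) by 118 mm (y), 4 mm thick, lying flat on the table. Printed in its middle: the display's black outline, 56 x 100 mm, with screen and keypad (place of the display; its long side goes along the plate's long side, y). Origin: centre of the underside (table level, 4 mm below the top), under the picture's centre; z up, x and y along the sides.
There are look-alikes about, which are no part of the job. What is shaped like the blue_button but purple is not meant.

How it is judged:
By the outcome, as a careful person would: the job done as asked, in the order asked, and still so for the second after the job is handed in, with the robot touching nothing.
It also fails if it takes over 104 s, if anything falls off the work surface, if the arm or the gripper's body presses on something with over 40 N, if the wrist force passes 120 N, or if a joint passes its speed limit or range.

## Robot

A 7-joint arm with a two-finger parallel gripper is mounted at the origin on the work surface. World frame = base frame: x ahead of the robot, y to its left, z up, the work surface at z = 0. Lengths are in m, angles in rad, forces in N, time in s.
With the tool pointing down it reaches from about 0.425 to 0.925 m from the base axis. Payload 6.8 kg.
Tool frame: the origin (TCP) lies at the very end of the fingers, on their centre line; the grasp point (between the pads) lies 19 mm behind it; z points along the fingers, y is the line along which they close (so a half turn about z gives the same grasp; the last joint's range is limited). The gripper opens to 85 mm and grips with 20 to 120 N. Pads are 22 mm wide; open, the fingers measure 114 mm over their backs; the gripper's body (76 mm by 85 mm) begins 54 mm behind the grasp point. The pads swing forward as they close: fully open they stand 13 mm farther back than shut.
Start: joints at [-0.108, 0.477, 0.022, 1.555, -0.011, 1.109, -0.083], TCP at [0.675, 0, 0.211] pointing down, gripper open.
Joint ranges: [-2.96, 2.96], [-0.34, 2.1], [-1.41, 1.46], [0.24, 2.44], [-1.37, 4.51], [0.17, 1.92], [-2.96, 2.96]. Speed limits (rad/s): [2.39, 2.39, 3.14, 3.14, 3.14, 3.14, 3.14].

## Interface

Orientations are given as a unit quaternion [w, x, y, z].
In Python, from station import * gives the robot as it stands.
- The arm moves only by the tool jog_arm, never from a script. Its argument "moves" is one flat list of numbers, 7 for each row, row after row: the shift along the tool's x, y, z normalised to -1 to 1, where 1 is 20 mm, then the turn, a rotation vector about the tool's x, y, z normalised to -1 to 1, where 1 is 4 degrees, then the opening, from 0 (shut) to 1 (fully open). In form: [x, y, z, rx, ry, rz, claw, x, y, z, rx, ry, rz, claw, ...]. A call has exactly 8 rows; each row shifts and turns the commanded pose from where the row before left it, along the tool's axes as they then stand; what a row does not reach is not made up. A row lasts 1/12 s, in which the tool goes at most 41.7 mm and 7.16 degrees, less where a joint would pass 70% of its speed; a pose out of reach is approached as far as the arm can. A call with a number of a shift or a turn outside -1 to 1 is refused whole. A call with a gripper value outside its range is refused whole. The fingers move at their own pace and stop on an object; "grip_force" is the grip in N (left out, the last holds). Time passes only in rows, so rows that do not move let the fingers close, or fill a call up. It gives the time, the measured TCP pose, the force, the opening and the grip force at its end, in the units of the state.
- get_obs(): the state, without advancing time (a new reading comes with each control period).
- read_camera(name): name is "scene" or "side" or "wrist"; returns a dict with "color" (480x640x3 uint8, blue, green, red), "fx", "fy", "cx", "cy" (pixels), "rvec" (rotation vector, rad) and "tvec" (3), from world to camera coordinates, as OpenCV has them. Camera axes: x right, y down, z forward; pixel columns grow to the right and rows downward; lengths in m; the calibration is good to about 2 mm. A picture is of the moment at which its call begins. There is no depth.
- hand_in(): hands the job in; it is judged then, once.
The state is a dict: "t": time; "q": joint angles; "joint_vel": joint speeds; "joint_torque": joint torques, N m; "eef_pos": TCP position; "tool_rot": TCP orientation; "contact_force": force on the tool from outside, world axes, zero at the start; "torque": the same for the moment, N m; "gripper_width": opening from 0.0 (shut) to 1.0 (fully open); "grasp_force": force on a finger pad.
Only numpy, scipy, OpenCV 4.12 (cv2) and the standard library are available. Lean on these libraries where they do the work, as an engineer would, in place of code of your own. Each camera call takes 0.05 s, during which the arm holds its last target. There are 200 camera calls.

## Working session

There is one attempt and no reset: what is moved stays moved. The work goes in short steps, Python scripts to look and compute and a tool call to move; the robot and the scene stay as the last step left them, time stands still between calls to the robot, and variables do not carry over. Pictures are saved under pics/ and viewed, at most 14 in all, crops included, and the job is handed in when it is done.

Besides the shell and the picture viewer there is one more tool, called after "Call:" by a JSON object that holds its "name" and its "arguments", one argument or row to a line. jog_arm: Moves the arm, as the interface text tells. Scaled input: -1 to 1 covers 20 mm each way for a shift and 4 degrees each way for a turn. Its arguments: {"type":"object","properties":{"moves":{"type":"array"},"grip_force":{"type":"number"}},"required":["moves"]}

```bash
ls; mkdir -p pics; python3 - <<'E'
from station import *
import cv2
o=get_obs(); print({k:o[k] for k in ('t','eef_pos','tool_rot','gripper_width')})
for n in ('scene','side','wrist'):
    c=read_camera(n); cv2.imwrite(f'pics/{n}0.png',c['color']); print(n,c['fx'],c['cx'],c['cy'],c['rvec'],c['tvec'])
E
```

```text
pics
{'t': 0.0, 'eef_pos': array([6.74365420e-01, 1.09274327e-05, 2.09601633e-01]), 'tool_rot': array([-6.11522230e-04,  7.07080865e-01,  7.07132078e-01, -7.07116581e-04]), 'gripper_width': 1.002640401770347}
scene 522.1386723515634 316.4442232436662 245.03088388003158 [ 2.12511057  0.5077604  -0.28864397] [-0.41752993 -0.09603088  1.09073674]
side 568.197241437806 312.80105873974367 229.43884159399204 [ 1.96020052 -0.84378491  0.48164869] [-0.34789471  0.22248097  0.78032655]
wrist 358.5553470196702 320.8356496399476 238.79122791190414 [-2.86356686e+00 -1.50689608e-03  3.04885332e-03] [-0.67352331 -0.03585629  0.37795124]
```

View pics/scene0.png

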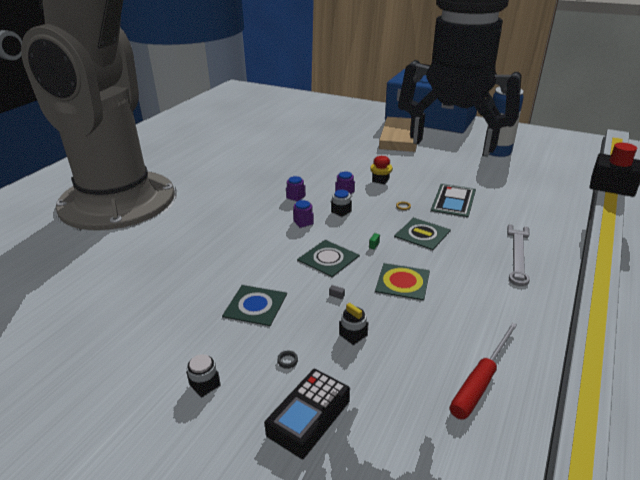

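View pics/side0.png

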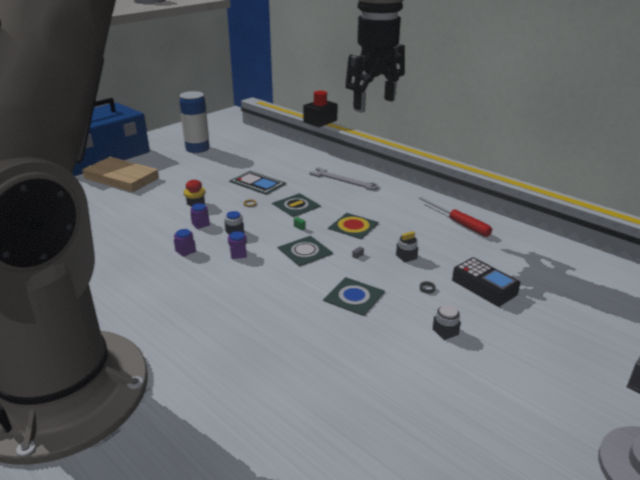

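View pics/wrist0.png

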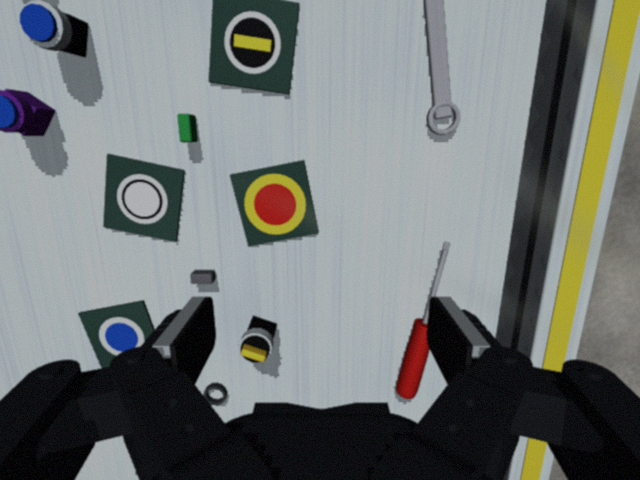

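The scene view shows these, by pixel:
- **Parts:** estop (381,168), blue button with silver bezel (341,202), white (203,372), selector (353,322), display (308,412).
- **Look-alikes:** purple units at (296,188), (345,182) and (303,213).
- **Plates:** display (454,200), selector (423,232), white (328,257), estop (403,280), blue (255,304).

Next I'll measure them.

```bash
cat > h.py <<'E'
from station import *
import cv2, numpy as np
def cam(n,save=None):
    c=read_camera(n)
    if save: cv2.imwrite(f'pics/{save}.png',c['color'])
    return c
def plane(c,px,z):
    K=np.array([[c['fx'],0,c['cx']],[0,c['fy'],c['cy']],[0,0,1]])
    R=cv2.Rodrigues(np.array(c['rvec'],float))[0]; t=np.array(c['tvec'],float)
    o=-R.T@t; p=np.atleast_2d(px).astype(float)
    d=np.c_[p,np.ones(len(p))]@np.linalg.inv(K).T@R
    s=(z-o[2])/d[:,2]; return (o+s[:,None]*d)[:,:2]
def project(c,P):
    K=np.array([[c['fx'],0,c['cx']],[0,c['fy'],c['cy']],[0,0,1]])
    return cv2.projectPoints(np.atleast_2d(P).astype(float),np.array(c['rvec'],float),np.array(c['tvec'],float),K,None)[0][:,0]
COL=dict(green=((65,60,15),(100,255,75)),blue=((100,120,70),(118,255,255)),red=((0,150,90),(8,255,255)),
 yellow=((20,120,80),(34,255,255)),black=((0,0,0),(180,255,48)),white=((0,0,150),(180,60,255)))
def blob(c,px,col,r=45):
    hsv=cv2.cvtColor(c['color'],cv2.COLOR_BGR2HSV)
    m=cv2.inRange(hsv,*[np.array(v) for v in COL[col]])
    w=np.zeros_like(m); x,y=map(int,px); w[max(0,y-r):y+r,max(0,x-r):x+r]=255; m&=w
    n,l,s,ce=cv2.connectedComponentsWithStats(m)
    # component nearest to px with decent area
    k=min((i for i in range(1,n) if s[i,4]>25),key=lambda i:np.min(np.hypot(*(np.argwhere(l==i)[:,::-1]-px).T)))
    yx=np.argwhere(l==k); return yx[:,::-1].astype(float)
def rect(c,px,col,z,r=45):
    p=blob(c,px,col,r); q=(plane(c,p,z)*1000).astype(np.float32)
    (a,b),(w,h),ang=cv2.minAreaRect(cv2.convexHull(q)); return np.round([a,b,w,h,ang],1)
E
cat > m.py <<'E'
from h import *
S,D,W=cam('scene'),cam('side'),cam('wrist')
pl=dict(display=((440,190),(240,182)),selector=((402,234),(280,204)),estop=((383,281),(335,225)),white=((306,257),(284,250)),blue=((233,306),(332,296)))
for n,(a,b) in pl.items(): print(n,rect(S,a,'green',.004,32),rect(D,b,'green',.004,32))
for n,a in dict(selector=(215,75),estop=(240,220),white=(112,220)).items(): print('w',n,rect(W,a,'green',.004,90))
for n,a,b,col,z in (('estop',(381,161),(194,184),'red',.0485),('blue',(341,194),(234,215),'blue',.0415),('white',(201,363),(447,311),'white',.0415),('sel',(355,311),(408,236),'yellow',.048)):
    for c,p in ((S,a),(D,b)):
        q=blob(c,p,col,18); print(n,len(q),q.mean(0).round(1),(plane(c,q.mean(0),z)*1000).round(1))
for c,a,cn in ((S,(297,415),'scene'),(D,(500,279),'side')):
    print('screen',rect(c,a,'blue',.030,25))
    print('disp mask',rect(c,(a[0],a[1]),'black',.03,60))
E
python3 m.py
```

```text
Traceback (most recent call last):
  File "m.py", line 4, in <module>
    for n,(a,b) in pl.items(): print(n,rect(S,a,'green',.004,32),rect(D,b,'green',.004,32))
                                       ~~~~^^^^^^^^^^^^^^^^^^^^^
  File "h.py", line 27, in rect
    p=blob(c,px,col,r); q=(plane(c,p,z)*1000).astype(np.float32)
  File "h.py", line 24, in blob
    k=min((i for i in range(1,n) if s[i,4]>25),key=lambda i:np.min(np.hypot(*(np.argwhere(l==i)[:,::-1]-px).T)))
ValueError: min() iterable argument is empty
```

```bash
python3 - <<'E'
import cv2,numpy as np
s=cv2.imread('pics/scene0.png');d=cv2.imread('pics/side0.png')
a=cv2.resize(s[140:240,270:420],None,fx=5,fy=5,interpolation=2)[:,:400*2]
cv2.imwrite('pics/crop1.png',a[:500,:750])
E
```

```text
(no output)
```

View pics/crop1.png

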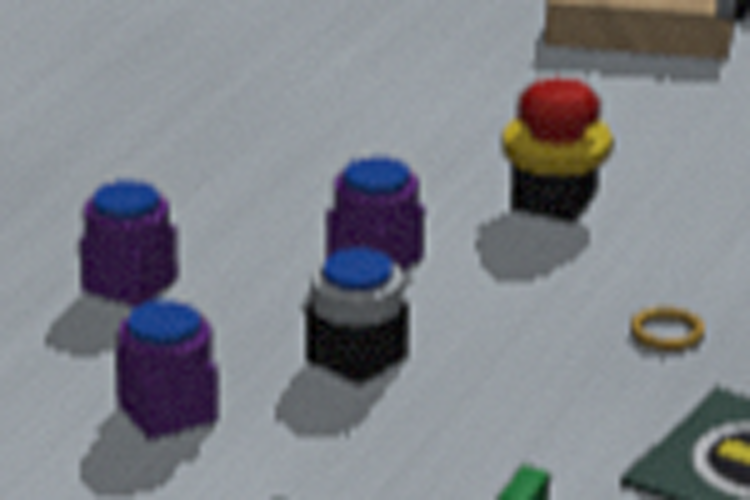

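The crop confirms that the real blue button is the one with the silver bezel and black foot at scene (341,202). The three purple-bodied units (296,188), (345,182) and (303,213) are look-alikes. The green mask found nothing, so I'll check colour values.

```bash
python3 - <<'E'
import cv2,numpy as np
s=cv2.cvtColor(cv2.imread('pics/scene0.png'),cv2.COLOR_BGR2HSV);d=cv2.cvtColor(cv2.imread('pics/side0.png'),cv2.COLOR_BGR2HSV);w=cv2.cvtColor(cv2.imread('pics/wrist0.png'),cv2.COLOR_BGR2HSV)
for im,ps in ((s,[(402,234),(383,281),(306,257),(233,306),(443,203),(341,196),(201,363),(205,385),(330,425),(373,335)]),(d,[(280,204),(335,225),(290,250),(335,296),(234,215),(447,311),(470,285)]),(w,[(215,75),(240,220),(112,220)])):
    print([tuple(int(v) for v in im[y,x]) for x,y in ps])
E
```

```text
[(81, 65, 75), (33, 102, 112), (81, 64, 64), (83, 70, 62), (103, 98, 81), (109, 210, 118), (150, 3, 162), (105, 77, 20), (102, 22, 58), (104, 18, 160)]
[(88, 59, 65), (90, 55, 65), (92, 42, 79), (90, 58, 66), (111, 176, 135), (132, 8, 156), (108, 32, 40)]
[(78, 87, 53), (100, 23, 169), (81, 91, 56)]
```

```bash
sed -i 's/green=((65,60,15),(100,255,75))/green=((66,38,25),(104,255,95))/; s/(180,255,48)/(180,255,75)/; s/white=((0,0,150)/white=((0,0,135)/' h.py; sed -i 's/\[240,220\]/x/; s/estop=(240,220)/estop=(245,225)/' m.py
sed -i "s/    k=min/    if not (s[1:,4]>25).any(): return np.array([[0.,0]])\n    k=min/" h.py; python3 m.py
```

```text
display [630.1 295.9  72.3 116.8   6.5] [1344.9 3707.7    0.     0.     0. ]
selector [611.7 148.9  78.9  75.1  83.1] [609.3 150.5  76.8  75.9  82.1]
estop [620.2  -3.2  62.3  78.2  11.3] [590.9  21.9  39.2  21.5  59.8]
white [490.8   3.6  78.2  77.   78.1] [486.8   4.4  76.7  74.9  76.4]
blue [ 440.3 -158.    67.7   78.    11.6] [ 441.4 -156.    76.8   74.1   11.5]
w selector [610.3 152.1  77.8  76.9  82. ]
w estop [625.9   2.   76.6  77.1  11. ]
w white [489.3   7.3  77.2  77.5  77.7]
estop 79 [381.4 159.4] [[462.3 319.3]]
estop 49 [192.  183.7] [[462.9 322.6]]
blue 96 [341.1 193.2] [[443.1 157.7]]
blue 68 [233.  214.6] [[441.7 158.5]]
white 853 [199.2 357.1] [[ 463.9 -310.2]]
white 848 [447.2 305.8] [[ 479.7 -309.7]]
sel 132 [354.1 310.1] [[ 606.1 -148.2]]
sel 69 [407.8 235.5] [[ 603.2 -148.2]]
screen [ 614.1 -325.1   34.8   29.8   82.2]
disp mask [ 621.2 -311.5  111.4   65.4   82.1]
screen [ 617.  -325.3   34.8   29.3   83.8]
disp mask [ 596.9 -311.5  114.6   86.1   82.9]
```

```bash
cat > fit.py <<'E'
from h import *
from scipy.optimize import minimize
U=4
def box(a,b,h): return np.array([[x,y,z] for x in(-a/2,a/2) for y in(-b/2,b/2) for z in(0,h)])/1000
def cyl(d,z0,z1):
    t=np.linspace(0,2*np.pi,40); return np.array([[d/2*np.cos(u),d/2*np.sin(u),z] for u in t for z in(z0,z1)])/1000
FOOT=box(30,30,26)
UP=dict(estop=[cyl(48,26,34),cyl(36,41,56)],btn=[cyl(36,26,38),cyl(28,38,43)],sel=[cyl(36,26,38),cyl(26,38,53)],display=[])
def model(c,kind,p,z0,o,shape):
    R=cv2.Rodrigues(np.array([0,0,p[2]]))[0]; m=np.zeros(shape,np.uint8)
    for i,P in enumerate([box(56,100,30) if kind=='display' else FOOT]+UP[kind]):
        q=project(c,P@R.T+[p[0],p[1],z0])
        h=cv2.convexHull((((q-o+.5)*U-.5)*16).astype(np.int32)); cv2.fillPoly(m,[h],255 if i==0 else 0,shift=4)
    return m
def fit(c,px,kind,p0,z0=0.,r=24,vmax=75,dbg=None,fixed=None):
    x,y=map(int,px); o=np.array([x-r,y-r]); im=c['color'][y-r:y+r,x-r:x+r]
    v=cv2.resize(im.max(2),None,fx=U,fy=U,interpolation=cv2.INTER_CUBIC)
    m=((v<vmax)*255).astype(np.uint8)
    n,l,s,ce=cv2.connectedComponentsWithStats(m); k=1+np.argmax(s[1:,4]); m=((l==k)*255).astype(np.uint8)
    if kind=='display':
        cs=cv2.findContours(m,0,2)[0]; m[:]=0; cv2.fillPoly(m,[cv2.convexHull(max(cs,key=len))],255)
    def f(p):
        g=model(c,kind,p*[1e-3,1e-3,.01],z0,o,m.shape); return 1-np.count_nonzero(g&m)/max(1,np.count_nonzero(g|m))
    best=None
    for yw in p0[2] :
        x0=np.array([p0[0],p0[1],yw*100]); S=np.vstack([x0,x0+[6,0,0],x0+[0,6,0],x0+[0,0,15]])
        a=minimize(f,x0,method='Nelder-Mead',options=dict(initial_simplex=S,xatol=.1,fatol=1e-4))
        if best is None or a.fun<best.fun: best=a
    return np.round([best.x[0],best.x[1],np.degrees(best.x[2]/100),1-best.fun],2)
E
cat > m2.py <<'E'
from fit import *
S,D=cam('scene'),cam('side')
Y=np.radians([0,22,45,67])
for n,k,a,b,x,y in (('estop','estop',(381,172),(196,195),462,320),('blue','btn',(341,204),(234,224),442,158),('white','btn',(204,377),(447,320),470,-310),('sel','sel',(354,325),(407,246),604,-148)):
    print(n,fit(S,a,k,(x,y,Y)),fit(D,b,k,(x,y,Y)))
print('disp',fit(S,(308,412),'display',(618,-311,[-.14]),r=55),fit(D,(487,281),'display',(618,-311,[-.14]),r=45))
E
python3 m2.py
```

```text
estop [462.44 318.86   4.74   0.95] [465.04 322.01  71.81   0.7 ]
blue [441.66 160.79  -5.     0.88] [445.15 163.61  64.05   0.67]
white [ 469.28 -315.76   64.8     0.87] [ 471.86 -316.53   54.14    0.87]
sel [ 604.3  -146.39   69.17    0.87] [ 607.21 -146.     50.23    0.9 ]
disp [ 615.97 -302.16   -7.04    0.93] [ 618.32 -303.4    -6.29    0.83]
```

```bash
python3 - <<'E'
from fit import *
W=cam('wrist'); Y=np.radians([-20,0,22,45])
print(fit(W,(259,337),'sel',(604,-148,Y),r=38,vmax=60))
R=cv2.Rodrigues(W['rvec'])[0]; print(-R.T@W['tvec'], project(W,[[.604,-.148,.03],[.674,0,.0]]))
E
```

```text
[ 602.89 -146.93   68.74    0.86]
[0.6746071  0.06974876 0.37266168] [[255.84579397 345.02434809]
 [320.4207017  205.39729574]]
```

Call:
{"name": "jog_arm", "arguments": {
  "moves": [-0.92,-0.446,0.6,0,0,0,0.8,-0.92,-0.446,0.6,0,0,0,0.8,-0.92,-0.446,0.6,0,0,0,0.8,-0.92,-0.446,0.6,0,0,0,0.8,-0.92,-0.446,0.6,0,0,0,0.8,-0.92,-0.446,0.6,0,0,0,0.8,-0.92,-0.446,0.6,0,0,0,0.8,-0.92,-0.446,0.6,0,0,0,0.8],
  "grip_force": 40
}}

```text
t: 1.27
eef_pos: [0.6033, -0.148, 0.1142]
tool_rot: [0.0, 0.707, 0.707, 0.0]
contact_force: [0.1, -0.3, 0.5]
gripper_width: 0.802
grasp_force: 0.0
```

Call:
{"name": "jog_arm", "arguments": {
  "moves": [0,0,0,0,0,0.75,0.7,0,0,0,0,0,0.75,0.7,0,0,0,0,0,0.75,0.7,0,0,0,0,0,0.75,0.7,0,0,0,0,0,0.75,0.7,0,0,0,0,0,0.75,0.7,0,0,0,0,0,0.75,0.7,0,0,0,0,0,0,0.7]
}}

```text
t: 1.93
eef_pos: [0.6038, -0.1471, 0.1147]
tool_rot: [0.0, 0.825, 0.566, 0.0]
contact_force: [0.3, 0.3, -0.5]
gripper_width: 0.697
grasp_force: 0.0
```

```bash
cat >> h.py <<'E'
def need(x,y,z,yaw=None):
    "shift in tool axes (units of 20 mm) to reach x,y,z (mm), and turn (units of 4 deg) to world yaw of closing axis (deg)"
    from scipy.spatial.transform import Rotation as Ro
    o=get_obs(); q=o['tool_rot']; R=Ro.from_quat([q[1],q[2],q[3],q[0]]).as_matrix(); p=o['eef_pos']*1000
    cy=np.degrees(np.arctan2(R[1,1],R[0,1]))
    print('t %.1f'%o['t'],'tcp',p.round(1),'closing yaw %.1f'%cy,'tilt',R[:2,2].round(3),'w %.3f'%o['gripper_width'],'shift',(R.T@(np.array([x,y,z])-p)/20).round(2),
      '' if yaw is None else 'turn %.2f'%(-((yaw-cy+90)%180-90)/4))
E
python3 - <<'E'
from fit import *
W=cam('wrist','w1'); Y=np.radians([-20,0])
print(project(W,[[.603,-.147,.03]]));
p=project(W,[[.603,-.147,.015]])[0]
f=fit(W,p,'sel',(603,-147,Y),r=75,vmax=60);print(f)
need(f[0],f[1],10,f[2])
E
```

```text
[[320.45311868 237.88532576]]
[ 6.1427e+02 -1.5838e+02  1.9500e+00  1.7000e-01]
t 2.0 tcp [ 603.8 -147.1  114.7] closing yaw -20.9 tilt [ 0. -0.] w 0.702 shift [-0.34  0.69  5.23] turn -5.72
```

View pics/w1.png

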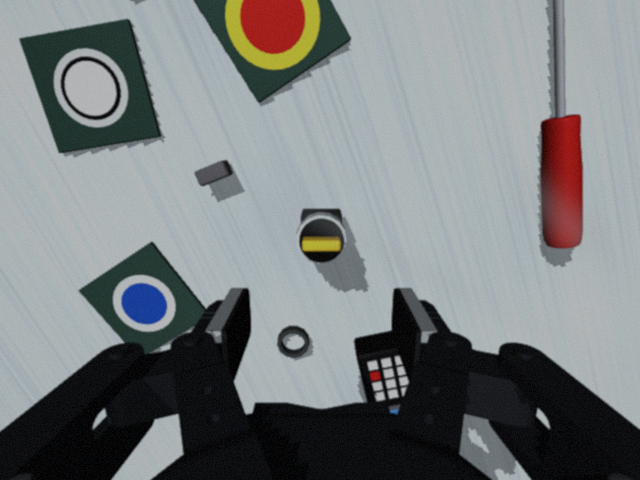

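The selector is centred at (321,238), between the fingers, with its foot square to the gripper. Descending to grip.

Call:
{"name": "jog_arm", "arguments": {
  "moves": [0,0,0.87,0,0,0,0.7,0,0,0.87,0,0,0,0.7,0,0,0.87,0,0,0,0.7,0,0,0.87,0,0,0,0.7,0,0,0.87,0,0,0,0.7,0,0,0.87,0,0,0,0.7,0,0,0,0,0,0,0.7,0,0,0,0,0,0,0.4]
}}

```text
t: 2.65
eef_pos: [0.603, -0.1471, 0.0096]
tool_rot: [-0.001, 0.824, 0.567, -0.001]
contact_force: [0.4, 0.1, 0.8]
gripper_width: 0.576
grasp_force: 0.0
```

Call:
{"name": "jog_arm", "arguments": {
  "moves": [0,0,0,0,0,0,0.3,0,0,0,0,0,0,0.2,0,0,0,0,0,0,0.2,0,0,0,0,0,0,0.2,0,0,0,0,0,0,0.2,0,0,0,0,0,0,0.2,0,0,0,0,0,0,0.2,0,0,0,0,0,0,0.2]
}}

```text
t: 3.32
eef_pos: [0.6047, -0.1474, 0.0115]
tool_rot: [0.001, 0.824, 0.566, 0.001]
contact_force: [-1.4, -0.5, 6.5]
gripper_width: 0.387
grasp_force: 40.5
```

Call:
{"name": "jog_arm", "arguments": {
  "moves": [0,0,-0.5,0,0,0,0.2,0,0,-1,0,0,0,0.2,0,0,-1,0,0,0,0.2,0,0,-1,0,0,0,0.2,0,0,-0.5,0,0,0,0.2,0,0,0,0,0,0,0.2,0,0,0,0,0,0,0.2,0,0,0,0,0,0,0.2]
}}

```text
t: 3.98
eef_pos: [0.6028, -0.1469, 0.0891]
tool_rot: [-0.001, 0.824, 0.566, -0.001]
contact_force: [-0.9, -0.7, -0.2]
gripper_width: 0.394
grasp_force: 39.9
```

```bash
python3 - <<'E'
from fit import *
W=cam('wrist','w2'); need(610,151,90)
S,D=cam('scene'),cam('side')
o=get_obs();p=o['eef_pos'];print(project(W,[p+[0,0,.04]]),project(S,[p+[0,0,.04]]))
i=W['color'][230:480,170:470]
cv2.imwrite('pics/w2c.png',np.hstack([cv2.resize(i,(400,333)),cv2.resize(S['color'][240:360,280:430],(400,333))]))
E
```

```text
t 4.0 tcp [ 602.5 -146.9   88.8] closing yaw -21.0 tilt [-0.002  0.   ] w 0.393 shift [14.04 -4.99 -0.05] 
[[321.98287754 326.464497  ]] [[353.73547575 261.6842852 ]]
```

View pics/w2c.png

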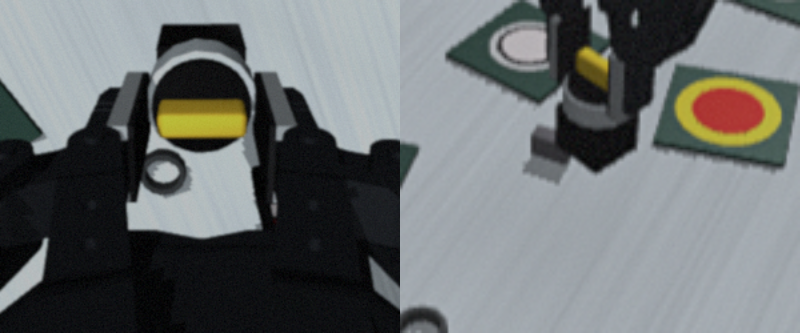

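```bash
cat >> h.py <<'E'
def tri(cs,ps):
    A=[];b=[]
    for c,p in zip(cs,ps):
        q1=np.r_[plane(c,p,0)[0],0];q2=np.r_[plane(c,p,.1)[0],.1];d=(q2-q1)/np.linalg.norm(q2-q1)
        M=np.eye(3)-np.outer(d,d);A.append(M);b.append(M@q1)
    A=np.vstack(A);b=np.hstack(b);x=np.linalg.lstsq(A,b,rcond=None)[0];return (x*1000).round(1),(np.linalg.norm(A@x-b)*1000).round(1)
E
python3 - <<'E'
from fit import *
S,D,W=cam('scene'),cam('side'),cam('wrist')
p=get_obs()['eef_pos']
out=[]
for c,r in ((S,25),(D,25),(W,60)):
    g=project(c,[p+[0,0,.038]])[0]; b=blob(c,g,'yellow',r); out.append(b.mean(0)); print(g.round(1),out[-1].round(1),len(b),np.ptp(b,axis=0))
print(tri([S,D],out[:2]),tri([S,D,W],out),p*1000)
E
```

```text
[354.  262.7] [352.2 263.4] 113 [10. 14.]
[411.  196.7] [412.7 197.5] 65 [10.  7.]
[322.2 324.2] [320.7 319. ] 1869 [67. 28.]
(array([ 602.3, -151.3,  128.2]), np.float64(0.7)) (array([ 602.9, -148.3,  126. ]), np.float64(3.9)) [ 603.24552049 -147.11594534   89.4718604 ]
```

Call:
{"name": "jog_arm", "arguments": {
  "moves": [0.5,-0.16,0,0,0,0,0.2,0.9,-0.32,0,0,0,0,0.2,0.9,-0.32,0,0,0,0,0.2,0.9,-0.32,0,0,0,0,0.2,0.9,-0.32,0,0,0,0,0.2,0.9,-0.32,0,0,0,0,0.2,0.9,-0.32,0,0,0,0,0.2,0.9,-0.32,0,0,0,0,0.2]
}}

```text
t: 4.95
eef_pos: [0.6074, -0.001, 0.0901]
tool_rot: [-0.0, 0.824, 0.567, 0.0]
contact_force: [-0.1, -0.4, -1.3]
gripper_width: 0.391
grasp_force: 39.9
```

Call:
{"name": "jog_arm", "arguments": {
  "moves": [0.9,-0.32,0,0,0,0,0.2,0.9,-0.32,0,0,0,0,0.2,0.9,-0.32,0,0,0,0,0.2,0.9,-0.32,0,0,0,0,0.2,0.9,-0.32,0,0,0,0,0.2,0.9,-0.32,0,0,0,0,0.2,0.9,-0.32,0,0,0,0,0.2,0.5,-0.2,0,0,0,0,0.2]
}}

```text
t: 5.62
eef_pos: [0.6102, 0.1455, 0.0901]
tool_rot: [-0.001, 0.823, 0.568, 0.0]
contact_force: [-0.6, 0.1, -1.9]
gripper_width: 0.39
grasp_force: 39.9
```

```bash
python3 - <<'E'
from fit import *
W=cam('wrist','w3'); need(610.3,151.5,15.5)
print(project(W,[[.6103,.1515,.004]]))
for s in ((60,0),(-60,0),(0,60)): pass
E
```

```text
t 5.7 tcp [610.  147.4  90.1] closing yaw -20.7 tilt [-0.     0.003] w 0.394 shift [ 0.19 -0.05  3.73] 
[[318.78561399 229.70515627]]
```

View pics/w3.png

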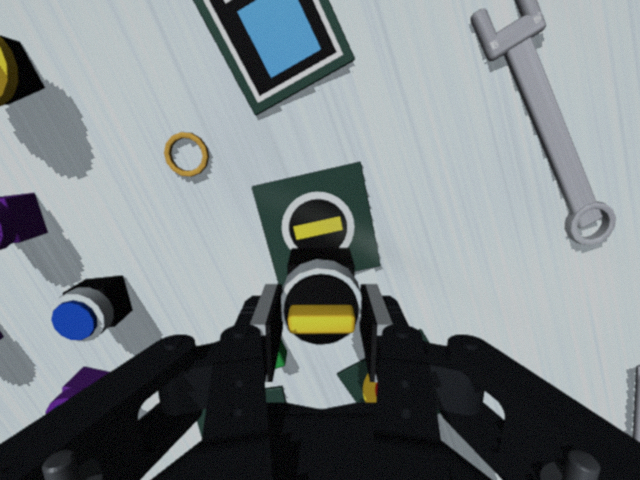

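The printed bar is at (318,228) and I predicted (319,230), so the plate position is confirmed. Lowering.

Call:
{"name": "jog_arm", "arguments": {
  "moves": [0.19,-0.03,0.5,0,0,0,0.2,0,0,0.7,0,0,0,0.2,0,0,0.7,0,0,0,0.2,0,0,0.7,0,0,0,0.2,0,0,0.6,0,0,0,0.2,0,0,0.3,0,0,0,0.2,0,0,0.22,0,0,0,0.2,0,0,0,0,0,0,0.2]
}}

```text
t: 6.33
eef_pos: [0.6115, 0.1443, 0.0158]
tool_rot: [0.0, 0.824, 0.566, -0.0]
contact_force: [0.1, 0.4, -0.5]
gripper_width: 0.387
grasp_force: 40.0
```

Call:
{"name": "jog_arm", "arguments": {
  "moves": [0,0,0,0,0,0,0.45,0,0,0,0,0,0,0.5,0,0,0,0,0,0,0.6,0,0,0,0,0,0,0.65,0,0,-0.3,0,0,0,0.65,0,0,-0.7,0,0,0,0.65,0,0,-1,0,0,0,0.65,0,0,-1,0,0,0,0.65]
}}

```text
t: 7.0
eef_pos: [0.6115, 0.1451, 0.0774]
tool_rot: [0.0, 0.824, 0.566, -0.0]
contact_force: [0.4, 0.0, 0.4]
gripper_width: 0.649
grasp_force: 0.0
```

Call:
{"name": "jog_arm", "arguments": {
  "moves": [0,0,-1,0,0,0,0.7,0,0,-0.5,0,0,0,0.7,0,0,0,0,0,0,0.7,0,0,0,0,0,0,0.7,0,0,0,0,0,0,0.7,0,0,0,0,0,0,0.7,0,0,0,0,0,0,0.7,0,0,0,0,0,0,0.7]
}}

```text
t: 7.67
eef_pos: [0.611, 0.145, 0.1048]
tool_rot: [-0.0, 0.824, 0.566, -0.001]
contact_force: [0.1, 0.5, 0.3]
gripper_width: 0.695
grasp_force: 0.0
```

```bash
python3 - <<'E'
from fit import *
W=cam('wrist','w4'); S=cam('scene','s4'); need(610.3,151.5,100)
print(project(W,[[.6103,.1515,.004],[.6103,.1515,.042]]))
a=W['color'][100:400,170:470]
cv2.imwrite('pics/w4c.png',np.hstack([cv2.resize(a,(400,400)),cv2.resize(S['color'][180:280,370:470],(400,400))]))
E
```

```text
t 7.8 tcp [611.3 145.1 105.2] closing yaw -21.0 tilt [-0.001 -0.   ] w 0.700 shift [ 0.28 -0.16  0.26] 
[[317.72732256 224.30556304]
 [317.1347504  238.10371192]]
```

View pics/w4c.png

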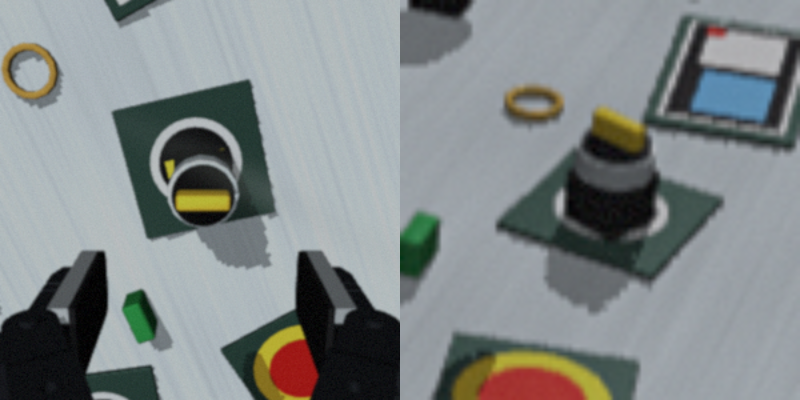

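```bash
cat >> h.py <<'E'
def pose(n=4):
    "mean TCP (mm) over n control periods (spends camera calls)"
    P=[]
    for _ in range(n): read_camera('wrist'); P.append(get_obs()['eef_pos']*1000)
    P=np.array(P); print('tcp mean',P.mean(0).round(1),'std',P.std(0).round(1)); return P.mean(0)
E
python3 - <<'E'
from h import *
P=pose(5)
for i in range(3):
    W=cam('wrist'); R=cv2.Rodrigues(W['rvec'])[0]; print('camC',(-R.T@W['tvec']*1000).round(1),get_obs()['eef_pos'].round(4)*1000)
    print(rect(W,(280,200),'green',.004,90))
b=blob(W,(322,250),'yellow',20); print(len(b),b.mean(0),np.ptp(b,axis=0),plane(W,b.mean(0),.056)*1000)
E
```

```text
tcp mean [611.5 145.2 105.6] std [0.1 0.  0.1]
camC [636.1 210.3 267.8] [611.6 145.2 105.8]
[610.2 153.6  77.   76.7  81.9]
camC [636.1 210.3 267.9] [611.6 145.2 105.8]
[610.3 153.5  77.1  76.8  81.9]
camC [636.1 210.3 267.9] [611.6 145.2 105.9]
[610.3 153.5  77.   76.8  81.9]
627 [321.24401914 250.50239234] [39. 15.] [[611.91607629 146.72569857]]
```

Settled readings are steady. The earlier reading caught a vibration, so the selector sits about 7 mm off in y. Regrasp and mend it.

Call:
{"name": "jog_arm", "arguments": {
  "moves": [0,0,0.8,0,0,0,0.7,0,0,0.9,0,0,0,0.7,0,0,0.9,0,0,0,0.7,0,0,0.9,0,0,0,0.7,0,0,0.7,0,0,0,0.7,0,0,0.3,0,0,0,0.7,0,0,0,0,0,0,0.4,0,0,0,0,0,0,0.2]
}}

```text
t: 8.83
eef_pos: [0.6118, 0.1452, 0.0161]
tool_rot: [0.0, 0.824, 0.566, 0.0]
contact_force: [-0.7, -0.3, 0.1]
gripper_width: 0.429
grasp_force: 0.0
```

Call:
{"name": "jog_arm", "arguments": {
  "moves": [0,0,0,0,0,0,0.2,0,0,0,0,0,0,0.2,0,0,0,0,0,0,0.2,0,0,0,0,0,0,0.2,0,0,0,0,0,0,0.2,0,0,-0.4,0,0,0,0.2,0.3,-0.2,0,0,0,0,0.2,0,0,0,0,0,0,0.2]
}}

```text
t: 9.5
eef_pos: [0.61, 0.1542, 0.0244]
tool_rot: [-0.0, 0.824, 0.567, 0.001]
contact_force: [-0.3, 0.2, -1.8]
gripper_width: 0.387
grasp_force: 39.8
```

Call:
{"name": "jog_arm", "arguments": {
  "moves": [0,0,0,0,0,0,0.2,0,0,0.2,0,0,0,0.2,0,0,0.2,0,0,0,0.2,0,0,0,0,0,0,0.2,0,0,0,0,0,0,0.45,0,0,0,0,0,0,0.5,0,0,0,0,0,0,0.6,0,0,0,0,0,0,0.65]
}}

```text
t: 10.17
eef_pos: [0.6098, 0.152, 0.0154]
tool_rot: [-0.0, 0.824, 0.566, -0.0]
contact_force: [-0.6, -0.6, 0.6]
gripper_width: 0.65
grasp_force: 0.0
```

Call:
{"name": "jog_arm", "arguments": {
  "moves": [0,0,-0.4,0,0,0,0.65,0,0,-0.8,0,0,0,0.65,0,0,-0.9,0,0,0,0.65,0,0,-0.9,0,0,0,0.65,0,0,-0.9,0,0,0,0.7,0,0,-0.6,0,0,0,0.7,0,0,0,0,0,0,0.7,0,0,0,0,0,0,0.7]
}}

```text
t: 10.83
eef_pos: [0.6103, 0.1523, 0.1063]
tool_rot: [0.0, 0.824, 0.566, 0.001]
contact_force: [-0.8, 0.0, -0.3]
gripper_width: 0.702
grasp_force: 0.0
```

```bash
python3 - <<'E'
from h import *
P=pose(3); W=cam('wrist','w5')
print(rect(W,(280,200),'green',.004,90))
b=blob(W,(322,250),'yellow',20); print(len(b),b.mean(0),np.ptp(b,axis=0),plane(W,b.mean(0),.056)*1000)
# estop, blue button views
need(462.5,320,100,0)
E
```

```text
tcp mean [609.3 152.1 104.8] std [0.2 0.1 0.3]
[610.3 153.6  77.1  76.8  81.9]
637 [321.34693878 250.22762951] [39. 16.] [[609.5526638  154.02906192]]
t 11.0 tcp [609.1 152.  104.5] closing yaw -21.0 tilt [-0.002 -0.001] w 0.700 shift [ 5.21 -9.85  0.23] turn -5.25
```

Call:
{"name": "jog_arm", "arguments": {
  "moves": [0.2,-0.4,0,0,0,0,0.9,0.44,-0.83,0,0,0,0,0.9,0.44,-0.83,0,0,0,0,0.9,0.44,-0.83,0,0,0,0,0.9,0.44,-0.83,0,0,0,0,0.9,0.44,-0.83,0,0,0,0,0.9,0.44,-0.83,0,0,0,0,0.9,0.44,-0.83,0,0,0,0,0.9]
}}

```text
t: 11.7
eef_pos: [0.5159, 0.259, 0.1052]
tool_rot: [-0.0, 0.824, 0.567, -0.001]
contact_force: [0.7, 0.8, 0.2]
gripper_width: 0.899
grasp_force: 0.0
```

Call:
{"name": "jog_arm", "arguments": {
  "moves": [0.44,-0.83,0,0,0,0,0.9,0.44,-0.83,0,0,0,0,0.9,0.44,-0.83,0,0,0,0,0.9,0.44,-0.83,0,0,0,0,0.9,0.2,-0.4,0,0,0,0,0.9,0.2,-0.3,0,0,0,0,0.9,0,0,0,0,0,0,0.9,0,0,0,0,0,0,0.9]
}}

```text
t: 12.37
eef_pos: [0.4583, 0.3267, 0.1057]
tool_rot: [0.0, 0.824, 0.566, -0.0]
contact_force: [0.6, 0.2, 0.3]
gripper_width: 0.896
grasp_force: 0.0
```

```bash
python3 - <<'E'
from h import *
P=pose(3); W=cam('wrist','w6')
g=project(W,[[.4625,.321,.05]])[0]; b=blob(W,g,'red',60); c,r=cv2.minEnclosingCircle(b.astype(np.float32))
print(g,len(b),b.mean(0),c,r,plane(W,b.mean(0),.054)*1000,plane(W,[c],.050)*1000)
need(462.5,320,10)
cv2.imwrite('pics/w6.png',W['color'])
E
```

```text
tcp mean [458.8 326.  105.7] std [0.1 0.1 0. ]
[329.6756625  254.88390742] 1912 [328.28870293 254.79864017] (328.7329406738281, 255.53408813476562) 25.866085052490234 [[462.0921182  322.65395487]] [[461.78178452 320.8066399 ]]
t 12.6 tcp [458.8 326.1 105.8] closing yaw -21.1 tilt [ 0. -0.] w 0.901 shift [-0.21  0.28  4.79]
```

View pics/w6.png

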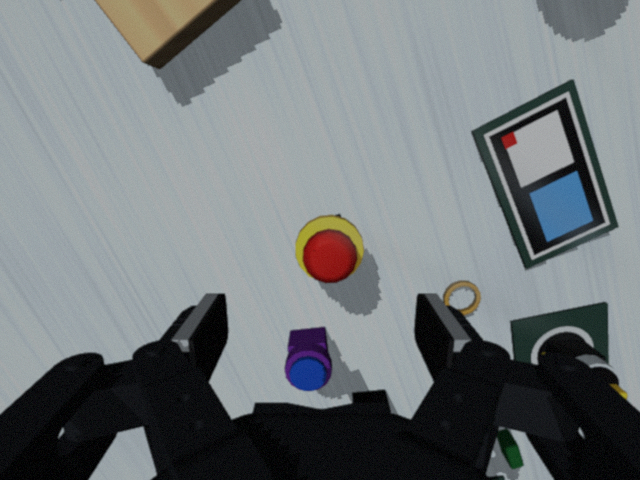

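Call:
{"name": "jog_arm", "arguments": {
  "moves": [-0.2,0.24,0.6,0,0,0,0.9,0,0,0.9,0,0,0,0.9,0,0,0.9,0,0,0,0.9,0,0,0.9,0,0,0,0.9,0,0,0.9,0,0,0,0.9,0,0,0.5,0,0,0,0.9,0,0,0.15,0,0,0,0.9,0,0,0,0,0,0,0.6]
}}

```text
t: 13.23
eef_pos: [0.4609, 0.321, 0.0083]
tool_rot: [0.0, 0.824, 0.566, -0.001]
contact_force: [0.2, -0.4, -0.4]
gripper_width: 0.777
grasp_force: 0.0
```

Call:
{"name": "jog_arm", "arguments": {
  "moves": [0,0,0,0,0,0,0.45,0,0,0,0,0,0,0.4,0,0,0,0,0,0,0.4,0,0,0,0,0,0,0.4,0,0,0,0,0,0,0.4,0,0,0,0,0,0,0.4,0,0,0,0,0,0,0.4,0,0,0,0,0,0,0.4]
}}

```text
t: 13.9
eef_pos: [0.4627, 0.323, 0.0111]
tool_rot: [-0.0, 0.824, 0.566, 0.002]
contact_force: [-0.5, -0.2, 6.6]
gripper_width: 0.469
grasp_force: 63.0
```

Call:
{"name": "jog_arm", "arguments": {
  "moves": [0,0,-0.5,0,0,0,0.4,0,0,-1,0,0,0,0.4,0,0,-1,0,0,0,0.4,0,0,-1,0,0,0,0.4,0,0,-0.5,0,0,0,0.4,0,0,0,0,0,0,0.4,0,0,0,0,0,0,0.4,0,0,0,0,0,0,0.4]
}}

```text
t: 14.57
eef_pos: [0.4604, 0.3212, 0.088]
tool_rot: [0.0, 0.824, 0.566, -0.001]
contact_force: [-0.4, 0.2, -0.6]
gripper_width: 0.468
grasp_force: 62.3
```

```bash
python3 - <<'E'
from h import *
P=pose(3); W,S,D=cam('wrist','w7'),cam('scene'),cam('side')
o=[]
for c,r in ((S,22),(D,22),(W,60)):
    g=project(c,[P/1000+[0,0,.04]])[0]; b=blob(c,g,'red',r); o.append(b.mean(0)); print(g,len(b),b.mean(0))
print(tri(o and [S,D],o[:2])); need(625.9,1,90)
E
```

```text
tcp mean [460.3 321.1  87.7] std [0. 0. 0.]
[382.88656485 123.53604536] 66 [382.27272727 124.6969697 ]
[187.30303879 150.22468776] 67 [189.05970149 150.50746269]
[321.78234323 326.87214749] 5508 [327.22657952 326.27378359]
(array([461.1, 315.8, 127.7]), np.float64(0.7))
t 14.9 tcp [460.7 321.4  88.1] closing yaw -21.0 tilt [-0.001 -0.001] w 0.463 shift [-12.    13.45  -0.09]
```

```bash
python3 - <<'E'
from h import *
W=cv2.imread('pics/w7.png');S=cam('scene')['color']
cv2.imwrite('pics/w7c.png',np.hstack([cv2.resize(W[220:420,220:420],(400,400)),cv2.resize(S[80:180,330:430],(400,400),interpolation=2)]))
E
```

```text
(no output)
```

View pics/w7c.png

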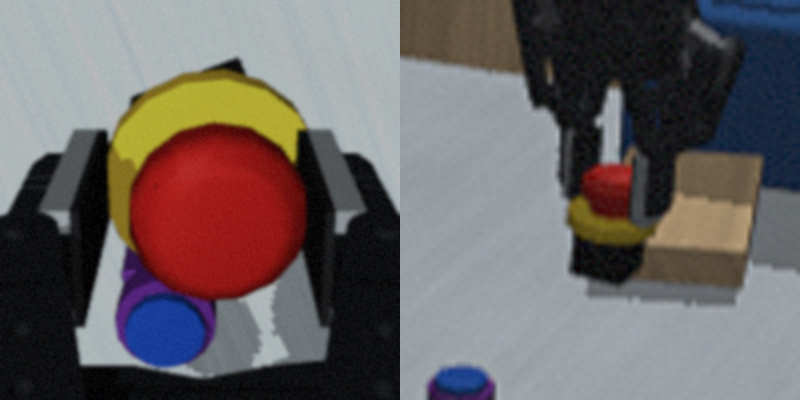

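```bash
python3 - <<'E'
from h import *
S,W=cam('scene'),cam('wrist'); P=get_obs()['eef_pos']
ty=np.array([.934,-.358,0])
for s in (-1,1):
  for z in (0,.006,.012,.02,.04): 
    q=P+s*.025*ty+[0,0,z]; a=project(S,[q])[0]; w=project(W,[q])[0]; print(s,z,'scene crop',((a-[330,80])*4+[400,0]).round(), 'wrist crop',((w-220)*2).round())
E
```

```text
-1 0 scene crop [574. 232.] wrist crop [101. 129.]
-1 0.006 scene crop [574. 221.] wrist crop [ 98. 140.]
-1 0.012 scene crop [575. 210.] wrist crop [ 94. 150.]
-1 0.02 scene crop [576. 196.] wrist crop [ 89. 166.]
-1 0.04 scene crop [578. 160.] wrist crop [ 73. 213.]
1 0 scene crop [645. 259.] wrist crop [306. 130.]
1 0.006 scene crop [646. 248.] wrist crop [310. 140.]
1 0.012 scene crop [646. 238.] wrist crop [314. 151.]
1 0.02 scene crop [647. 223.] wrist crop [319. 166.]
1 0.04 scene crop [650. 186.] wrist crop [336. 213.]
```

Call:
{"name": "jog_arm", "arguments": {
  "moves": [-0.35,0.42,0,0,0,0,0.4,-0.75,0.84,0,0,0,0,0.4,-0.75,0.84,0,0,0,0,0.4,-0.75,0.84,0,0,0,0,0.4,-0.75,0.84,0,0,0,0,0.4,-0.75,0.84,0,0,0,0,0.4,-0.75,0.84,0,0,0,0,0.4,-0.75,0.84,0,0,0,0,0.4]
}}

```text
t: 15.68
eef_pos: [0.5392, 0.1699, 0.0889]
tool_rot: [0.0, 0.824, 0.566, 0.0]
contact_force: [0.1, 0.2, -1.0]
gripper_width: 0.47
grasp_force: 62.3
```

Call:
{"name": "jog_arm", "arguments": {
  "moves": [-0.75,0.84,0,0,0,0,0.4,-0.75,0.84,0,0,0,0,0.4,-0.75,0.84,0,0,0,0,0.4,-0.75,0.84,0,0,0,0,0.4,-0.75,0.84,0,0,0,0,0.4,-0.75,0.84,0,0,0,0,0.4,-0.75,0.84,0,0,0,0,0.4,-0.75,0.84,0,0,0,0,0.4]
}}

```text
t: 16.35
eef_pos: [0.6213, 0.0095, 0.0888]
tool_rot: [0.0, 0.824, 0.566, -0.0]
contact_force: [0.3, 1.0, -0.8]
gripper_width: 0.468
grasp_force: 62.3
```

Call:
{"name": "jog_arm", "arguments": {
  "moves": [-0.35,0.42,0,0,0,0,0.4,0,0,0,0,0,0,0.4,0,0,0.5,0,0,0,0.4,0,0,0.5,0,0,0,0.4,0,0,0,0,0,0,0.4,0,0,0,0,0,0,0.4,0,0,0,0,0,0,0.4,0,0,0,0,0,0,0.4]
}}

```text
t: 17.02
eef_pos: [0.6264, 0.0029, 0.069]
tool_rot: [0.0, 0.824, 0.567, 0.0]
contact_force: [-0.1, -0.6, -1.1]
gripper_width: 0.472
grasp_force: 62.3
```

```bash
python3 - <<'E'
from h import *
P=pose(3); W=cam('wrist')
b=blob(W,project(W,[P/1000+[0,0,.04]])[0],'red',60); print('red',b.mean(0),plane(W,b.mean(0),P[2]/1000+.045)*1000)
S,D=cam('scene'),cam('side'); print(tri([S,D],[blob(c,project(c,[P/1000+[0,0,.04]])[0],'red',25).mean(0) for c in (S,D)]))
need(625.9,2,12.5)
E
```

```text
tcp mean [626.5   2.6  69.2] std [0.  0.1 0. ]
red [327.43015093 325.9004914 ] [[629.45866662   4.626236  ]]
(array([627.2,  -3.4, 109.3]), np.float64(0.3))
t 17.3 tcp [626.4   2.2  69.1] closing yaw -21.0 tilt [0. 0.] w 0.468 shift [-0.02 -0.02  2.83]
```

Call:
{"name": "jog_arm", "arguments": {
  "moves": [-0.02,-0.02,0.6,0,0,0,0.4,0,0,0.7,0,0,0,0.4,0,0,0.7,0,0,0,0.4,0,0,0.4,0,0,0,0.4,0,0,0.25,0,0,0,0.4,0,0,0.17,0,0,0,0.4,0,0,0,0,0,0,0.4,0,0,0,0,0,0,0.4]
}}

```text
t: 17.98
eef_pos: [0.6249, 0.0019, 0.0149]
tool_rot: [-0.001, 0.824, 0.566, -0.001]
contact_force: [-11.8, 0.4, 25.4]
gripper_width: 0.469
grasp_force: 70.0
```

Call:
{"name": "jog_arm", "arguments": {
  "moves": [0,0,0,0,0,0,0.55,0,0,0,0,0,0,0.65,0,0,0,0,0,0,0.75,0,0,0,0,0,0,0.8,0,0,0,0,0,0,0.85,0,0,-0.4,0,0,0,0.85,0,0,-0.8,0,0,0,0.85,0,0,-1,0,0,0,0.85]
}}

```text
t: 18.65
eef_pos: [0.6247, 0.0019, 0.0559]
tool_rot: [-0.001, 0.824, 0.566, -0.001]
contact_force: [0.3, 0.5, -1.0]
gripper_width: 0.85
grasp_force: 0.0
```

Call:
{"name": "jog_arm", "arguments": {
  "moves": [0,0,-1,0,0,0,0.85,0,0,-0.9,0,0,0,0.85,0,0,-0.6,0,0,0,0.85,0,0,0,0,0,0,0.85,0,0,0,0,0,0,0.85,0,0,0,0,0,0,0.85,0,0,0,0,0,0,0.85,0,0,0,0,0,0,0.85]
}}

```text
t: 19.32
eef_pos: [0.625, 0.002, 0.1051]
tool_rot: [-0.001, 0.824, 0.566, -0.001]
contact_force: [0.5, 0.2, 0.2]
gripper_width: 0.847
grasp_force: 0.0
```

```bash
python3 - <<'E'
from h import *
P=pose(3); W=cam('wrist','w8')
print('plate',rect(W,(290,180),'green',.004,90))
b=blob(W,project(W,[[.6259,.002,.055]])[0],'red',40); print('red',len(b),b.mean(0),plane(W,b.mean(0),.057)*1000)
cv2.imwrite('pics/w8c.png',W['color'][100:400,120:520])
need(442,162,105)
E
```

```text
tcp mean [625.3   2.  105.5] std [0.1 0.  0.2]
plate [624.9   6.1  76.6  69.1  11. ]
red 2070 [319.93719807 254.30821256] [[624.18854671   1.78182209]]
t 19.5 tcp [625.5   2.  105.9] closing yaw -21.0 tilt [-0.001 -0.   ] w 0.850 shift [  4.18 -11.43   0.05]
```

View pics/w8c.png

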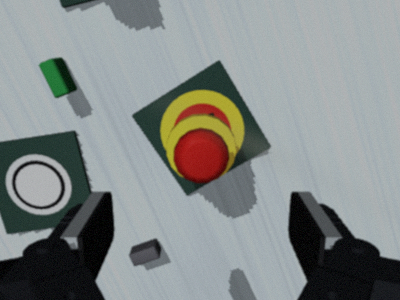

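```bash
python3 - <<'E'
from h import *
W=cam('wrist')
print(plane(W,[(321.5,231.5)],.004)*1000)
im=W['color'];hsv=cv2.cvtColor(im,cv2.COLOR_BGR2HSV)
m=cv2.inRange(hsv,np.array((66,38,15)),np.array((104,255,95)));w=np.zeros_like(m);w[150:310,235:405]=255
n,l,s,_=cv2.connectedComponentsWithStats(m&w);pts=np.vstack([np.argwhere(l==k)[:,::-1] for k in range(1,n) if s[k,4]>100])
q=(plane(W,pts,.004)*1000)
# rotate to plate axes (11 deg) and take extents
a=np.radians(11);R=np.array([[np.cos(a),np.sin(a)],[-np.sin(a),np.cos(a)]]);u=q@R.T
lo,hi=np.percentile(u,.3,axis=0),np.percentile(u,99.7,axis=0);print(hi-lo,((lo+hi)/2)@R, 'lo/hi',lo,hi,'from hi: ',(hi-39)@R)
# full silhouette of collar yellow
b=blob(W,(285,250),'yellow',60);print(len(b),b.min(0),b.max(0))
E
```

```text
[[625.44724311   1.95331111]]
[76.36218975 76.50306921] [625.69105631   2.31975848] lo/hi [ 576.45688522 -155.36187849] [652.81907497 -78.85880928] from hi:  [625.03001071   1.42879004]
2253 [280. 190.] [344. 276.]
```

Call:
{"name": "jog_arm", "arguments": {
  "moves": [0.22,-0.63,0,0,0,0,0.7,0.33,-0.9,0,0,0,0,0.7,0.33,-0.9,0,0,0,0,0.7,0.33,-0.9,0,0,0,0,0.7,0.33,-0.9,0,0,0,0,0.7,0.33,-0.9,0,0,0,0,0.7,0.33,-0.9,0,0,0,0,0.7,0.33,-0.9,0,0,0,0,0.7]
}}

```text
t: 20.23
eef_pos: [0.5129, 0.1, 0.1065]
tool_rot: [-0.0, 0.824, 0.567, 0.0]
contact_force: [-0.4, 0.7, -0.8]
gripper_width: 0.698
grasp_force: 0.0
```

Call:
{"name": "jog_arm", "arguments": {
  "moves": [0.33,-0.9,0,0,0,0,0.7,0.33,-0.9,0,0,0,0,0.7,0.33,-0.9,0,0,0,0,0.7,0.33,-0.9,0,0,0,0,0.7,0.33,-0.9,0,0,0,0,0.7,0,0,0,0,0,-0.8,0.7,0,0,0,0,0,-0.8,0.7,0,0,0,0,0,-0.8,0.7]
}}

```text
t: 20.9
eef_pos: [0.4411, 0.1627, 0.1065]
tool_rot: [-0.0, 0.772, 0.635, 0.0]
contact_force: [0.5, -0.0, 0.1]
gripper_width: 0.697
grasp_force: 0.0
```

Call:
{"name": "jog_arm", "arguments": {
  "moves": [0,0,0,0,0,-0.8,0.7,0,0,0,0,0,-0.8,0.7,0,0,0,0,0,0,0.7,0,0,0,0,0,0,0.7,0,0,0,0,0,0,0.7,0,0,0,0,0,0,0.7,0,0,0,0,0,0,0.7,0,0,0,0,0,0,0.7]
}}

```text
t: 21.57
eef_pos: [0.4423, 0.162, 0.1064]
tool_rot: [0.0, 0.737, 0.675, 0.0]
contact_force: [0.4, 0.2, -0.6]
gripper_width: 0.7
grasp_force: 0.0
```

```bash
python3 - <<'E'
from h import *
P=pose(3); W=cam('wrist','w9')
b=blob(W,project(W,[[.442,.161,.043]])[0],'blue',60); print('blue',len(b),b.mean(0),plane(W,b.mean(0),.0415)*1000)
need(442,161,10,-5)
E
```

```text
tcp mean [442.3 162.  106.4] std [0. 0. 0.]
blue 1260 [319.71349206 248.66825397] [[440.93090089 160.21780926]]
t 21.8 tcp [442.3 162.  106.4] closing yaw -5.0 tilt [-0. -0.] w 0.699 shift [-0.05 -0.01  4.82] turn -0.00
```

View pics/w9.png

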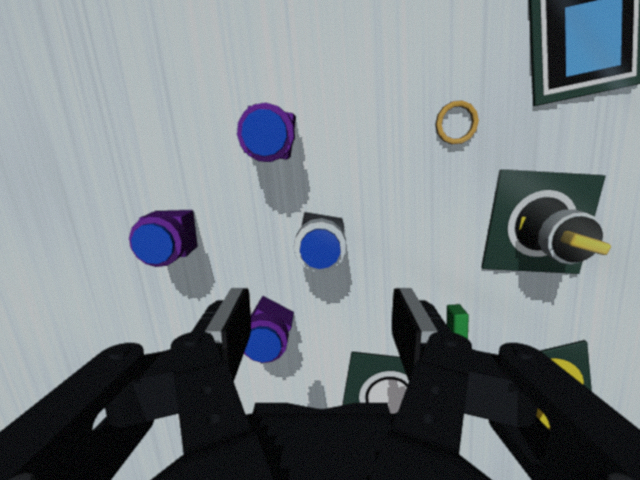

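Call:
{"name": "jog_arm", "arguments": {
  "moves": [-0.13,-0.06,0.5,0,0,0,0.7,0,0,0.8,0,0,0.75,0.7,0,0,0.9,0,0,0.75,0.7,0,0,0.9,0,0,0,0.7,0,0,0.9,0,0,0,0.7,0,0,0.6,0,0,0,0.7,0,0,0.35,0,0,0,0.7,0,0,0,0,0,0,0.5]
}}

```text
t: 22.43
eef_pos: [0.44, 0.1591, 0.0062]
tool_rot: [-0.0, 0.772, 0.636, -0.001]
contact_force: [0.3, -0.1, -0.2]
gripper_width: 0.575
grasp_force: 0.0
```

Call:
{"name": "jog_arm", "arguments": {
  "moves": [0,0,0,0,0,0,0.35,0,0,0,0,0,0,0.25,0,0,0,0,0,0,0.25,0,0,0,0,0,0,0.25,0,0,0,0,0,0,0.25,0,0,0,0,0,0,0.25,0,0,0,0,0,0,0.25,0,0,0,0,0,0,0.25]
}}

```text
t: 23.1
eef_pos: [0.4412, 0.1596, 0.0078]
tool_rot: [0.0, 0.772, 0.636, 0.0]
contact_force: [-0.3, 1.1, 4.4]
gripper_width: 0.393
grasp_force: 40.4
```

Call:
{"name": "jog_arm", "arguments": {
  "moves": [0,0,-0.5,0,0,0,0.25,0,0,-1,0,0,0,0.25,0,0,-1,0,0,0,0.25,0,0,-1,0,0,0,0.25,0,0,-0.5,0,0,0,0.25,0,0,0,0,0,0,0.25,0,0,0,0,0,0,0.25,0,0,0,0,0,0,0.25]
}}

```text
t: 23.77
eef_pos: [0.4402, 0.1592, 0.0866]
tool_rot: [-0.0, 0.772, 0.636, -0.001]
contact_force: [0.5, -0.2, -1.0]
gripper_width: 0.398
grasp_force: 40.2
```

```bash
python3 - <<'E'
from h import *
P=pose(3); W=cam('wrist','w10')
b=blob(W,project(W,[P/1000+[0,0,.035]])[0],'blue',60); print('blue',len(b),b.mean(0),project(W,[P/1000+[0,0,.035]]),plane(W,b.mean(0),P[2]/1000+.035)*1000)
need(440.8,-157,P[2])
E
```

```text
tcp mean [440.1 159.1  86.3] std [0.1 0.  0. ]
blue 3477 [320.58211102 315.71412137] [[321.64645942 320.46537347]] [[440.04934238 161.20622119]]
t 24.0 tcp [440.3 159.2  86.5] closing yaw -11.0 tilt [-0.002 -0.001] w 0.400 shift [-15.51   3.04   0.02]
```

Call:
{"name": "jog_arm", "arguments": {
  "moves": [-0.52,0.11,0,0,0,0,0.25,-0.93,0.18,0,0,0,0,0.25,-0.93,0.18,0,0,0,0,0.25,-0.93,0.18,0,0,0,0,0.25,-0.93,0.18,0,0,0,0,0.25,-0.93,0.18,0,0,0,0,0.25,-0.93,0.18,0,0,0,0,0.25,-0.93,0.18,0,0,0,0,0.25]
}}

```text
t: 24.63
eef_pos: [0.4404, 0.0144, 0.0871]
tool_rot: [-0.0, 0.772, 0.636, -0.0]
contact_force: [-0.3, -1.1, -0.8]
gripper_width: 0.396
grasp_force: 40.2
```

Call:
{"name": "jog_arm", "arguments": {
  "moves": [-0.93,0.18,0,0,0,0,0.25,-0.93,0.18,0,0,0,0,0.25,-0.93,0.18,0,0,0,0,0.25,-0.93,0.18,0,0,0,0,0.25,-0.93,0.18,0,0,0,0,0.25,-0.93,0.18,0,0,0,0,0.25,-0.93,0.18,0,0,0,0,0.25,-0.93,0.18,0,0,0,0,0.25]
}}

```text
t: 25.3
eef_pos: [0.44, -0.137, 0.0871]
tool_rot: [-0.0, 0.772, 0.636, -0.0]
contact_force: [0.5, 1.0, -1.1]
gripper_width: 0.398
grasp_force: 40.2
```

Call:
{"name": "jog_arm", "arguments": {
  "moves": [-0.93,0.18,0,0,0,0,0.25,0,0,0,0,0,0,0.25,0,0,0,0,0,0,0.25,0,0,0,0,0,0,0.25,0,0,0,0,0,0,0.25,0,0,0,0,0,0,0.25,0,0,0,0,0,0,0.25,0,0,0,0,0,0,0.25]
}}

```text
t: 25.97
eef_pos: [0.4409, -0.1538, 0.0874]
tool_rot: [-0.0, 0.771, 0.636, 0.0]
contact_force: [0.4, 0.3, -0.8]
gripper_width: 0.399
grasp_force: 40.2
```

```bash
python3 - <<'E'
from h import *
P=pose(3); W=cam('wrist','w11')
g=project(W,[[.440,-.1545,.004]])[0]; print(g)
b=blob(W,g,'blue',30); print('disc',len(b),b.mean(0),np.ptp(b,axis=0),plane(W,b.mean(0),.004)*1000)
print('plate',rect(W,g+[-30,-25],'green',.004,100))
need(440,-154.5,11)
E
```

```text
tcp mean [ 440.9 -154.    87.4] std [0.  0.1 0. ]
[320.44968926 239.08213125]
disc 1685 [323.04866469 233.49020772] [51. 39.] [[ 442.59252154 -150.80055461]]
plate [ 441.8 -153.6   76.6   76.9   11.4]
t 26.2 tcp [ 440.9 -154.1   87.4] closing yaw -11.0 tilt [0. 0.] w 0.396 shift [-0.03 -0.04  3.82]
```

View pics/w11.png

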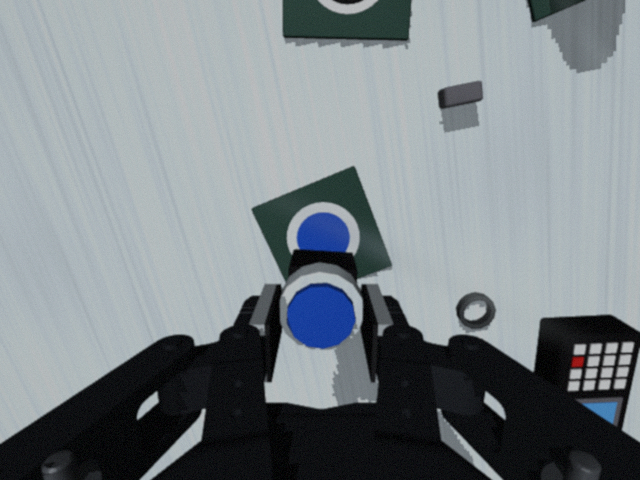

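Call:
{"name": "jog_arm", "arguments": {
  "moves": [-0.04,0.04,0.6,0,0,0,0.25,0,0,0.9,0,0,0,0.25,0,0,0.9,0,0,0,0.25,0,0,0.7,0,0,0,0.25,0,0,0.4,0,0,0,0.25,0,0,0.2,0,0,0,0.25,0,0,0.08,0,0,0,0.25,0,0,0,0,0,0,0.25]
}}

```text
t: 26.83
eef_pos: [0.4416, -0.1553, 0.0121]
tool_rot: [-0.0, 0.772, 0.636, 0.0]
contact_force: [0.5, -0.1, -1.1]
gripper_width: 0.396
grasp_force: 40.2
```

Call:
{"name": "jog_arm", "arguments": {
  "moves": [0,0,0,0,0,0,0.45,0,0,0,0,0,0,0.55,0,0,0,0,0,0,0.65,0,0,0,0,0,0,0.7,0,0,-0.4,0,0,0,0.7,0,0,-0.8,0,0,0,0.7,0,0,-1,0,0,0,0.7,0,0,-1,0,0,0,0.7]
}}

```text
t: 27.5
eef_pos: [0.4411, -0.1552, 0.0769]
tool_rot: [-0.0, 0.772, 0.636, -0.0]
contact_force: [0.7, -0.6, -0.2]
gripper_width: 0.698
grasp_force: 0.0
```

Call:
{"name": "jog_arm", "arguments": {
  "moves": [0,0,-0.9,0,0,0,0.7,0,0,-0.6,0,0,0,0.7,0,0,0,0,0,0,0.7,0,0,0,0,0,0,0.7,0,0,0,0,0,0,0.7,0,0,0,0,0,0,0.7,0,0,0,0,0,0,0.7,0,0,0,0,0,0,0.7]
}}

```text
t: 28.17
eef_pos: [0.441, -0.1551, 0.1051]
tool_rot: [-0.001, 0.772, 0.636, -0.0]
contact_force: [0.1, 0.1, -0.1]
gripper_width: 0.7
grasp_force: 0.0
```

```bash
python3 - <<'E'
from fit import *
P=pose(3); W=cam('wrist','w12')
g=project(W,[[.4416,-.1549,.047]])[0]
b=blob(W,g,'blue',30); print(g,'cap',len(b),b.mean(0),np.ptp(b,axis=0),plane(W,b.mean(0),.0455)*1000)
print('plate',rect(W,(275,215),'green',.004,90))
q=project(W,[[.468,-.313,.01]])[0];print(q)
need(468,-312,100,-25)
E
```

```text
tcp mean [ 441.2 -155.2  105.3] std [0.1 0.  0.1]
[322.09262018 248.29980547] cap 1325 [321.97962264 247.03924528] [41. 40.] [[ 441.60392218 -154.50895287]]
plate [ 441.9 -153.8   76.7   77.4   11.6]
[387.04377408 402.35822521]
t 28.4 tcp [ 441.3 -155.2  105.5] closing yaw -11.0 tilt [-0.001  0.   ] w 0.705 shift [-7.44  2.8   0.28] turn 3.50
```

Call:
{"name": "jog_arm", "arguments": {
  "moves": [-0.48,0.16,0,0,0,0,0.7,-0.87,0.33,0,0,0,0,0.7,-0.87,0.33,0,0,0,0,0.7,-0.87,0.33,0,0,0,0,0.7,-0.87,0.33,0,0,0,0,0.7,-0.87,0.33,0,0,0,0,0.7,-0.87,0.33,0,0,0,0,0.7,-0.87,0.33,0,0,0,0,0.7]
}}

```text
t: 29.03
eef_pos: [0.4648, -0.2955, 0.1058]
tool_rot: [0.0, 0.772, 0.636, -0.0]
contact_force: [0.3, -0.0, -0.5]
gripper_width: 0.701
grasp_force: 0.0
```

Call:
{"name": "jog_arm", "arguments": {
  "moves": [-0.87,0.33,0,0,0,0,0.7,0,0,0,0,0,0.875,0.7,0,0,0,0,0,0.875,0.7,0,0,0,0,0,0.875,0.7,0,0,0,0,0,0.875,0.7,0,0,0,0,0,0,0.7,0,0,0,0,0,0,0.7,0,0,0,0,0,0,0.7]
}}

```text
t: 29.7
eef_pos: [0.468, -0.3123, 0.1058]
tool_rot: [0.0, 0.843, 0.538, -0.0]
contact_force: [-0.2, -0.4, 0.0]
gripper_width: 0.702
grasp_force: 0.0
```

```bash
python3 - <<'E'
from fit import *
P=pose(3); W=cam('wrist','w13')
g=project(W,[[.468,-.3125,.043]])[0]; print(g)
need(468,-312.5,7,-25)
print(fit(W,project(W,[[.468,-.3125,.015]])[0],'btn',(468,-312,np.radians([-25,-45,-5])),r=48,vmax=60))
cv2.imwrite('pics/w13c.png',cv2.resize(W['color'][140:340,220:420],(600,600),interpolation=2))
E
```

```text
tcp mean [ 468.  -312.2  105.8] std [0.  0.1 0. ]
[321.82836955 247.16041312]
t 29.9 tcp [ 468.  -312.1  105.8] closing yaw -25.0 tilt [0. 0.] w 0.701 shift [-0.02  0.01  4.94] turn 0.01
[ 469.08 -316.67  -18.63    0.63]
```

View pics/w13c.png

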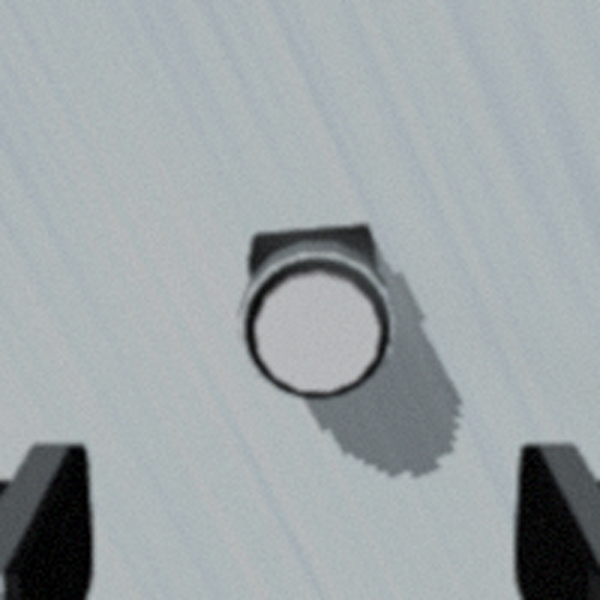

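The white cap is at wrist (326,251) and its foot is at yaw of about -19°. Correcting and gripping.

Call:
{"name": "jog_arm", "arguments": {
  "moves": [-0.16,0.12,0.5,0,0,0,0.7,0,0,0.8,0,0,-0.75,0.7,0,0,0.9,0,0,-0.75,0.7,0,0,0.9,0,0,0,0.7,0,0,0.9,0,0,0,0.7,0,0,0.6,0,0,0,0.7,0,0,0.34,0,0,0,0.7,0,0,0,0,0,0,0.5]
}}

```text
t: 30.57
eef_pos: [0.4679, -0.3154, 0.0054]
tool_rot: [-0.001, 0.814, 0.581, -0.001]
contact_force: [0.5, -0.5, 0.4]
gripper_width: 0.576
grasp_force: 0.0
```

Call:
{"name": "jog_arm", "arguments": {
  "moves": [0,0,0,0,0,0,0.35,0,0,0,0,0,0,0.25,0,0,0,0,0,0,0.25,0,0,0,0,0,0,0.25,0,0,0,0,0,0,0.25,0,0,0,0,0,0,0.25,0,0,0,0,0,0,0.25,0,0,0,0,0,0,0.25]
}}

```text
t: 31.23
eef_pos: [0.4691, -0.316, 0.0074]
tool_rot: [0.0, 0.814, 0.581, 0.0]
contact_force: [-0.3, 0.1, 2.1]
gripper_width: 0.4
grasp_force: 40.2
```

Call:
{"name": "jog_arm", "arguments": {
  "moves": [0,0,-0.5,0,0,0,0.25,0,0,-1,0,0,0,0.25,0,0,-1,0,0,0,0.25,0,0,-1,0,0,0,0.25,0,0,-0.5,0,0,0,0.25,0,0,0,0,0,0,0.25,0,0,0,0,0,0,0.25,0,0,0,0,0,0,0.25]
}}

```text
t: 31.9
eef_pos: [0.4682, -0.3153, 0.086]
tool_rot: [-0.001, 0.814, 0.581, -0.0]
contact_force: [-0.1, 0.5, -1.6]
gripper_width: 0.393
grasp_force: 40.1
```

```bash
python3 - <<'E'
from h import *
P=pose(3); W=cam('wrist','w14')
b=blob(W,project(W,[P/1000+[0,0,.036]])[0],'white',38); b=b[np.hypot(*(b-np.median(b,0)).T)<45]; print(len(b),b.mean(0),project(W,[P/1000+[0,0,.0365]]))
need(489,6.3,P[2])
E
```

```text
tcp mean [ 468.1 -315.4   85.8] std [0.  0.1 0. ]
4086 [319.82256486 324.90014684] [[321.5873204  321.86054025]]
t 32.1 tcp [ 468.2 -315.5   86. ] closing yaw -19.0 tilt [-0.002  0.001] w 0.399 shift [15.55 -4.26  0.02]
```

Call:
{"name": "jog_arm", "arguments": {
  "moves": [0.72,-0.2,0,0,0,0,0.25,0.93,-0.255,0,0,0,0,0.25,0.93,-0.255,0,0,0,0,0.25,0.93,-0.255,0,0,0,0,0.25,0.93,-0.255,0,0,0,0,0.25,0.93,-0.255,0,0,0,0,0.25,0.93,-0.255,0,0,0,0,0.25,0.93,-0.255,0,0,0,0,0.25]
}}

```text
t: 32.77
eef_pos: [0.4781, -0.1653, 0.0865]
tool_rot: [-0.0, 0.814, 0.581, -0.0]
contact_force: [-0.1, 0.5, -2.5]
gripper_width: 0.397
grasp_force: 40.1
```

Call:
{"name": "jog_arm", "arguments": {
  "moves": [0.93,-0.255,0,0,0,0,0.25,0.93,-0.255,0,0,0,0,0.25,0.93,-0.255,0,0,0,0,0.25,0.93,-0.255,0,0,0,0,0.25,0.93,-0.255,0,0,0,0,0.25,0.93,-0.255,0,0,0,0,0.25,0.93,-0.255,0,0,0,0,0.25,0.93,-0.255,0,0,0,0,0.25]
}}

```text
t: 33.43
eef_pos: [0.488, -0.0114, 0.0866]
tool_rot: [-0.0, 0.814, 0.581, -0.0]
contact_force: [0.4, 1.2, -0.8]
gripper_width: 0.395
grasp_force: 40.1
```

Call:
{"name": "jog_arm", "arguments": {
  "moves": [0.93,-0.255,0,0,0,0,0.25,0,0,0,0,0,0,0.25,0,0,0,0,0,0,0.25,0,0,0,0,0,0,0.25,0,0,0,0,0,0,0.25,0,0,0,0,0,0,0.25,0,0,0,0,0,0,0.25,0,0,0,0,0,0,0.25]
}}

```text
t: 34.1
eef_pos: [0.4895, 0.0064, 0.087]
tool_rot: [0.0, 0.814, 0.58, -0.0]
contact_force: [-0.6, 0.7, -1.7]
gripper_width: 0.395
grasp_force: 40.1
```

```bash
python3 - <<'E'
from h import *
P=pose(3); W=cam('wrist','w15')
g=project(W,[[.4892,.0072,.004]])[0]; print(g)
print('plate',rect(W,g+[-52,-25],'green',.004,110),rect(W,g+[45,-30],'green',.004,110))
cv2.imwrite('pics/w15c.png',cv2.resize(W['color'][140:400,190:450],(600,600),interpolation=2))
need(489.2,7.2,11.2)
E
```

```text
tcp mean [489.5   6.7  87. ] std [0.  0.1 0. ]
[320.94121308 237.90906993]
plate [488.1   7.4  77.8  76.7  77.8] [488.1   7.4  77.8  76.7  77.8]
t 34.3 tcp [489.5   6.9  87. ] closing yaw -19.0 tilt [0. 0.] w 0.399 shift [ 0.01 -0.02  3.79]
```

View pics/w15c.png

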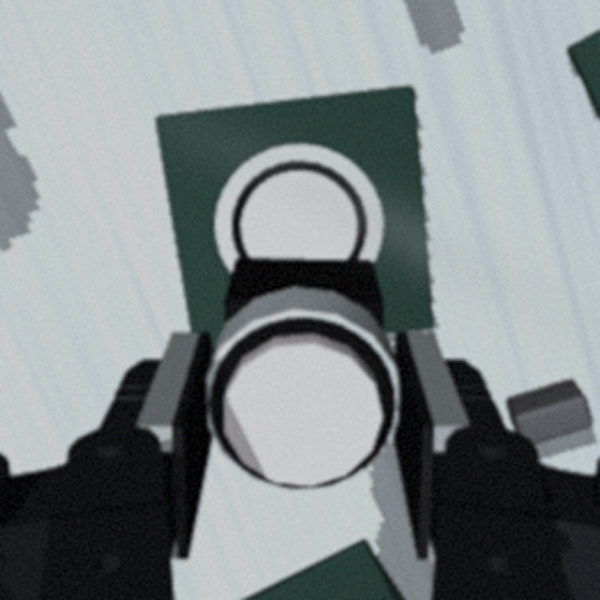

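Call:
{"name": "jog_arm", "arguments": {
  "moves": [-0.03,-0.06,0.6,0,0,0,0.25,0,0,0.9,0,0,0,0.25,0,0,0.9,0,0,0,0.25,0,0,0.7,0,0,0,0.25,0,0,0.4,0,0,0,0.25,0,0,0.2,0,0,0,0.25,0,0,0.07,0,0,0,0.25,0,0,0,0,0,0,0.25]
}}

```text
t: 34.97
eef_pos: [0.4884, 0.0068, 0.0119]
tool_rot: [0.0, 0.814, 0.581, 0.0]
contact_force: [0.1, -0.4, -1.9]
gripper_width: 0.395
grasp_force: 40.1
```

Call:
{"name": "jog_arm", "arguments": {
  "moves": [0,0,0,0,0,0,0.45,0,0,0,0,0,0,0.55,0,0,0,0,0,0,0.65,0,0,0,0,0,0,0.7,0,0,-0.4,0,0,0,0.7,0,0,-0.8,0,0,0,0.7,0,0,-1,0,0,0,0.7,0,0,-1,0,0,0,0.7]
}}

```text
t: 35.63
eef_pos: [0.4878, 0.0067, 0.0767]
tool_rot: [-0.0, 0.814, 0.581, -0.0]
contact_force: [0.1, 0.3, -0.5]
gripper_width: 0.702
grasp_force: 0.0
```

Call:
{"name": "jog_arm", "arguments": {
  "moves": [0,0,-0.9,0,0,0,0.7,0,0,-0.6,0,0,0,0.7,0,0,0,0,0,0,0.7,0,0,0,0,0,0,0.7,0,0,0,0,0,0,0.7,0,0,0,0,0,0,0.7,0,0,0,0,0,0,0.7,0,0,0,0,0,0,0.7]
}}

```text
t: 36.3
eef_pos: [0.4877, 0.0067, 0.1049]
tool_rot: [-0.0, 0.814, 0.581, -0.001]
contact_force: [-0.5, 0.6, -1.2]
gripper_width: 0.698
grasp_force: 0.0
```

```bash
python3 - <<'E'
from h import *
P=pose(2); W=cam('wrist','w16')
print('plate',rect(W,(270,220),'green',.004,90))
g=project(W,[[.4882,.0066,.047]])[0]; print(g)
b=blob(W,g,'white',28); c,r=cv2.minEnclosingCircle(b.astype(np.float32)); print('cap',len(b),b.mean(0),c,r,plane(W,b.mean(0),.0465)*1000)
need(615,-302,105,-7)
E
```

```text
tcp mean [487.8   6.7 105.1] std [0.1 0.  0.1]
plate [484.9   8.5  77.1  70.2  77.6]
[322.19287747 248.8844167 ]
cap 1319 [321.94996209 247.59742229] (322.0511779785156, 247.93307495117188) 20.949020385742188 [[488.28346278   7.3236894 ]]
t 36.5 tcp [488.    6.8 105.3] closing yaw -19.0 tilt [-0.001 -0.   ] w 0.699 shift [-1.253e+01  1.103e+01  1.000e-02] turn -3.00
```

Call:
{"name": "jog_arm", "arguments": {
  "moves": [-0.8,0.8,0,0,0,0,1,-0.83,0.73,0,0,0,0,1,-0.83,0.73,0,0,0,0,1,-0.83,0.73,0,0,0,0,1,-0.83,0.73,0,0,0,0,1,-0.83,0.73,0,0,0,0,1,-0.83,0.73,0,0,0,0,1,-0.83,0.73,0,0,0,0,1]
}}

```text
t: 37.12
eef_pos: [0.5571, -0.1577, 0.1054]
tool_rot: [-0.0, 0.814, 0.581, -0.0]
contact_force: [0.0, -0.2, -0.9]
gripper_width: 1.001
grasp_force: 0.0
```

Call:
{"name": "jog_arm", "arguments": {
  "moves": [-0.83,0.73,0,0,0,0,1,-0.83,0.73,0,0,0,0,1,-0.83,0.73,0,0,0,0,1,-0.83,0.73,0,0,0,0,1,-0.83,0.73,0,0,0,0,1,-0.83,0.73,0,0,0,0,1,-0.83,0.73,0,0,0,0,1,0,0,0,0,0,-0.75,1]
}}

```text
t: 37.78
eef_pos: [0.6159, -0.3053, 0.1054]
tool_rot: [0.002, 0.8, 0.6, -0.001]
contact_force: [-0.6, -1.0, -0.3]
gripper_width: 1.0
grasp_force: 0.0
```

Call:
{"name": "jog_arm", "arguments": {
  "moves": [0,0,0,0,0,-0.75,1,0,0,0,0,0,-0.75,1,0,0,0,0,0,-0.75,1,0,0,0,0,0,0,1,0,0,0,0,0,0,1,0,0,0,0,0,0,1,0,0,0,0,0,0,1,0,0,0,0,0,0,1]
}}

```text
t: 38.45
eef_pos: [0.6157, -0.2997, 0.1056]
tool_rot: [-0.0, 0.749, 0.662, -0.0]
contact_force: [-0.3, -0.2, 0.2]
gripper_width: 1.0
grasp_force: 0.0
```

```bash
python3 - <<'E'
from fit import *
P=pose(2); W=cam('wrist','w17')
p=project(W,[[.6155,-.3,.015]])[0];print(p)
try: print(fit(W,p,'display',(615.5,-300,[-.12]),r=110,vmax=75))
except Exception as e: print(e)
print('screen',rect(W,project(W,[[.612,-.325,.03]])[0],'blue',.03,60))
need(615.5,-300,6,-7)
E
```

```text
tcp mean [ 615.7 -299.7  105.6] std [0. 0. 0.]
[321.27468801 236.00835247]
[ 615.02 -301.44   -7.35    0.96]
screen [ 613.5 -325.2   34.2   30.    83. ]
t 38.6 tcp [ 615.7 -299.7  105.6] closing yaw -7.0 tilt [ 0. -0.] w 1.000 shift [-0.01 -0.01  4.98] turn -0.00
```

View pics/w17.png

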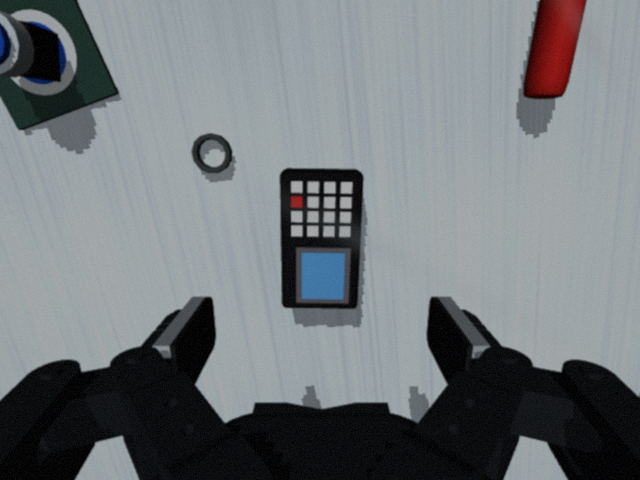

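Call:
{"name": "jog_arm", "arguments": {
  "moves": [-0.15,-0.02,0.6,0,0,0,1,0,0,0.9,0,0,0.1,1,0,0,0.9,0,0,0,1,0,0,0.9,0,0,0,1,0,0,0.9,0,0,0,1,0,0,0.6,0,0,0,1,0,0,0.33,0,0,0,1,0,0,0,0,0,0,0.8],
  "grip_force": 60
}}

```text
t: 39.27
eef_pos: [0.6137, -0.3023, 0.001]
tool_rot: [-0.001, 0.751, 0.66, -0.001]
contact_force: [-0.6, -0.7, 0.9]
gripper_width: 0.885
grasp_force: 0.0
```

Call:
{"name": "jog_arm", "arguments": {
  "moves": [0,0,0,0,0,0,0.65,0,0,0,0,0,0,0.5,0,0,0,0,0,0,0.5,0,0,0,0,0,0,0.5,0,0,0,0,0,0,0.5,0,0,0,0,0,0,0.5,0,0,0,0,0,0,0.5,0,0,0,0,0,0,0.5]
}}

```text
t: 39.93
eef_pos: [0.6156, -0.3032, 0.0047]
tool_rot: [0.001, 0.751, 0.66, 0.0]
contact_force: [-1.7, 1.1, 5.4]
gripper_width: 0.607
grasp_force: 61.7
```

Call:
{"name": "jog_arm", "arguments": {
  "moves": [0,0,-0.3,0,0,0,0.5,0,0,-0.8,0,0,0,0.5,0,0,-1,0,0,0,0.5,0,0,-1,0,0,0,0.5,0,0,-0.9,0,0,0,0.5,0,0,0,0,0,0,0.5,0,0,0,0,0,0,0.5,0,0,0,0,0,0,0.5]
}}

```text
t: 40.6
eef_pos: [0.6142, -0.3022, 0.0819]
tool_rot: [-0.001, 0.751, 0.66, -0.0]
contact_force: [0.2, 0.2, -3.5]
gripper_width: 0.6
grasp_force: 62.9
```

```bash
python3 - <<'E'
from h import *
P=pose(2); W,D,S=cam('wrist','w18'),cam('side'),cam('scene')
cv2.imwrite('pics/w18c.png',np.hstack([cv2.resize(W['color'],(440,330)),cv2.resize(S['color'][310:450,240:390],(353,330),interpolation=2)]))
need(628.6,299,P[2],6.5)
E
```

```text
tcp mean [ 613.9 -302.1   81.3] std [0.  0.  0.1]
t 40.9 tcp [ 614.3 -302.5   81.8] closing yaw -7.4 tilt [-0.002  0.001] w 0.600 shift [29.92 -3.16  0.04] turn -3.47
```

View pics/w18c.png

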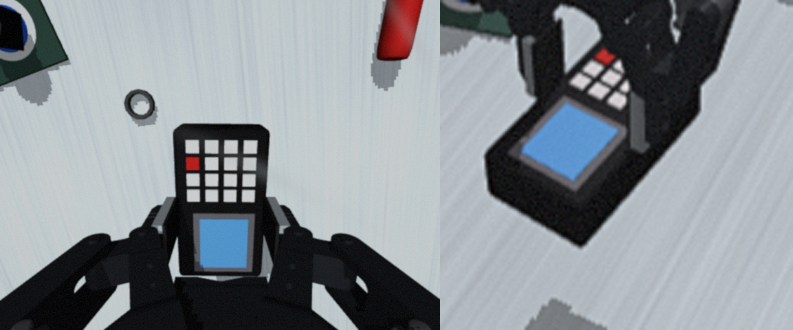

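Call:
{"name": "jog_arm", "arguments": {
  "moves": [0.47,0,-0.6,0,0,0,0.5,0.95,-0.1,-0.4,0,0,0,0.5,0.95,-0.1,0,0,0,0,0.5,0.95,-0.1,0,0,0,0,0.5,0.95,-0.1,0,0,0,0,0.5,0.95,-0.1,0,0,0,0,0.5,0.95,-0.1,0,0,0,0,0.5,0.95,-0.1,0,0,0,0,0.5]
}}

```text
t: 41.52
eef_pos: [0.6196, -0.1579, 0.1038]
tool_rot: [0.0, 0.751, 0.66, 0.0]
contact_force: [-0.2, -0.6, -3.3]
gripper_width: 0.604
grasp_force: 63.2
```

Call:
{"name": "jog_arm", "arguments": {
  "moves": [0.95,-0.1,0,0,0,0,0.5,0.95,-0.1,0,0,0,0,0.5,0.95,-0.1,0,0,0,0,0.5,0.95,-0.1,0,0,0,0,0.5,0.95,-0.1,0,0,0,0,0.5,0.95,-0.1,0,0,0,0,0.5,0.95,-0.1,0,0,0,0,0.5,0.95,-0.1,0,0,0,0,0.5]
}}

```text
t: 42.18
eef_pos: [0.6232, -0.0051, 0.1038]
tool_rot: [0.0, 0.751, 0.66, 0.0]
contact_force: [0.2, 1.4, -3.0]
gripper_width: 0.599
grasp_force: 63.2
```

Call:
{"name": "jog_arm", "arguments": {
  "moves": [0.95,-0.1,0,0,0,0,0.5,0.95,-0.1,0,0,0,0,0.5,0.95,-0.1,0,0,0,0,0.5,0.95,-0.1,0,0,0,0,0.5,0.95,-0.1,0,0,0,0,0.5,0.95,-0.1,0,0,0,0,0.5,0.95,-0.1,0,0,0,0,0.5,0.95,-0.1,0,0,0,0,0.5]
}}

```text
t: 42.85
eef_pos: [0.6266, 0.1477, 0.1038]
tool_rot: [-0.0, 0.751, 0.66, 0.0]
contact_force: [-0.8, 0.4, -2.7]
gripper_width: 0.599
grasp_force: 63.2
```

Call:
{"name": "jog_arm", "arguments": {
  "moves": [0.95,-0.1,0,0,0,0,0.5,0.95,-0.1,0,0,0,0,0.5,0.95,-0.1,0,0,0,0,0.5,0.95,-0.1,0,0,0,0,0.5,0.95,-0.1,0,0,0,0,0.5,0.95,-0.1,0,0,0,0,0.5,0.95,-0.1,0,0,0,0,0.5,0.95,-0.1,0,0,0,0,0.5]
}}

```text
t: 43.52
eef_pos: [0.6303, 0.3005, 0.1036]
tool_rot: [-0.0, 0.751, 0.66, 0.0]
contact_force: [-0.0, -0.2, -2.7]
gripper_width: 0.603
grasp_force: 63.2
```

Call:
{"name": "jog_arm", "arguments": {
  "moves": [0,0,0,0,0,-0.6,0.5,0,0,0,0,0,-0.8,0.5,0,0,0,0,0,-0.8,0.5,0,0,0,0,0,-0.7,0.5,0,0,0,0,0,-0.57,0.5,0,0,0,0,0,0,0.5,0,0,0,0,0,0,0.5,0,0,0,0,0,0,0.5]
}}

```text
t: 44.18
eef_pos: [0.6305, 0.299, 0.1031]
tool_rot: [-0.0, 0.666, 0.746, 0.0]
contact_force: [-0.0, -0.2, -3.3]
gripper_width: 0.604
grasp_force: 63.2
```

```bash
python3 - <<'E'
from h import *
P=pose(2); W=cam('wrist','w19')
need(628.6,299,7.5,6.5)
g=project(W,[[.6286,.299,.004]])[0];print(g,project(W,np.array([[628.6-4-30,.299e3+50,4],[628.6+34,300+58,4]])/1000))
print('plate',rect(W,project(W,[[.626,.355,.004]])[0],'green',.004,170))
E
```

```text
tcp mean [630.5 298.9 103.1] std [0.  0.1 0. ]
t 44.3 tcp [630.5 298.8 103. ] closing yaw 6.4 tilt [ 0. -0.] w 0.603 shift [ 0.02 -0.09  4.78] turn -0.01
[318.99388891 232.37475319] [[279.39792966 159.77203716]
 [375.72932922 157.95626129]]
plate [623.2 348.4  73.4  22.5   6.5]
```

View pics/w19.png

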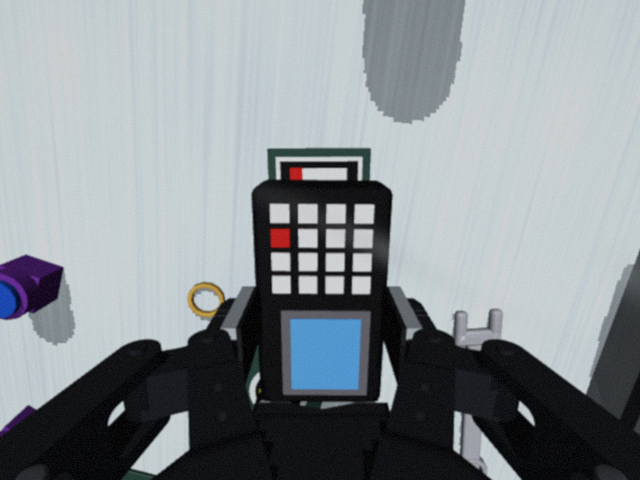

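Call:
{"name": "jog_arm", "arguments": {
  "moves": [0.085,-0.085,0.5,0,0,0,0.5,0,0,0.8,0,0,0,0.5,0,0,0.9,0,0,0,0.5,0,0,0.9,0,0,0,0.5,0,0,0.8,0,0,0,0.5,0,0,0.5,0,0,0,0.5,0,0,0.25,0,0,0,0.5,0,0,0.1,0,0,0,0.5]
}}

```text
t: 45.0
eef_pos: [0.6271, 0.2997, 0.0087]
tool_rot: [-0.001, 0.666, 0.746, -0.002]
contact_force: [-12.4, -4.4, 21.2]
gripper_width: 0.596
grasp_force: 71.8
```

Call:
{"name": "jog_arm", "arguments": {
  "moves": [0,0,0.09,0,0,0,0.5,0,0,0,0,0,0,0.5,0,0,0,0,0,0,0.65,0,0,0,0,0,0,0.8,0,0,0,0,0,0,0.9,0,0,0,0,0,0,1,0,0,-0.4,0,0,0,1,0,0,-0.8,0,0,0,1]
}}

```text
t: 45.67
eef_pos: [0.6274, 0.2995, 0.0287]
tool_rot: [-0.001, 0.666, 0.746, -0.002]
contact_force: [0.4, 0.2, -1.0]
gripper_width: 1.002
grasp_force: 0.0
```

Call:
{"name": "jog_arm", "arguments": {
  "moves": [0,0,-0.9,0,0,0,1,0,0,-0.9,0,0,0,1,0,0,-0.9,0,0,0,1,0,0,-0.7,0,0,0,1,0,0,-0.4,0,0,0,1,0,0,0,0,0,0,1,0,0,0,0,0,0,1,0,0,0,0,0,0,1]
}}

```text
t: 46.33
eef_pos: [0.6279, 0.2998, 0.105]
tool_rot: [-0.0, 0.666, 0.746, -0.001]
contact_force: [-0.0, 0.2, -0.3]
gripper_width: 1.003
grasp_force: 0.0
```

```bash
python3 - <<'E'
from fit import *
P=pose(2); W=cam('wrist','w20'); S=cam('scene','s20')
p=project(W,[[.6286,.3,.02]])[0]
print('plate',rect(W,project(W,[[.622,.356,.004]])[0],'green',.004,130))
b=blob(W,project(W,[[.63,.28,.034]])[0],'blue',50)
print('screen',rect(W,b.mean(0),'blue',.034,60))
hs=cv2.hconcat([cv2.resize(W['color'][100:360,190:450],(400,400),interpolation=2),cv2.resize(S['color'][140:440,180:480],(400,400),interpolation=2)])
cv2.imwrite('pics/w20c.png',hs)
E
```

```text
tcp mean [627.8 299.8 104.8] std [0. 0. 0.]
plate [627.4 308.8  72.9 103.    6.6]
screen [632.3 278.7  30.2  35.    6. ]
```

View pics/w20c.png

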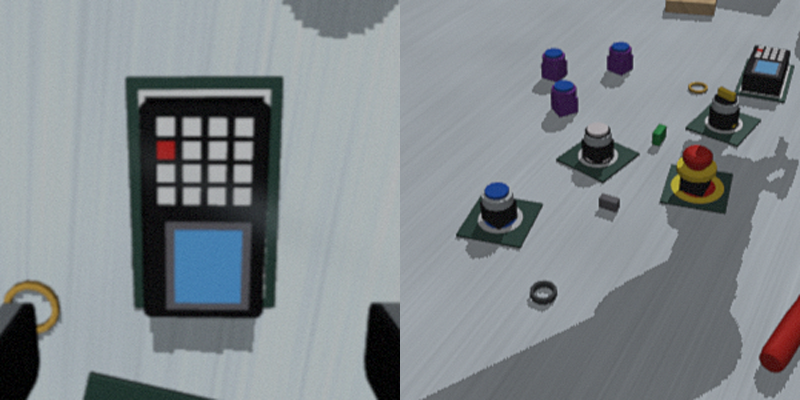

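The display sits square in its outline: its measured centre is (628.5,302.2) against the plate's (628.2,302.0). All five parts look upright on their pictures and the arm is clear, so I'm handing in.

```bash
python3 -c "
from station import *
print(hand_in())"
```

```text
the job is handed in; nothing more can be done
None
```

I placed all five parts upright on their picture plates, each measured within about 2 mm of centre, and handed the job in at about 46.5 s of the 104 s allowed; I viewed 19 pictures, over the limit of 14.

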